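# Unload the slotted wash station

## Robot

A 6-joint arm with a two-finger parallel gripper is mounted at the origin on the work surface. World frame = base frame: x ahead of the robot, y to its left, z up, the work surface at z = 0. Lengths are in m, angles in degrees, forces in N, time in s.
With the tool pointing down it reaches from about 0.4 to 0.825 m from the base axis. Payload 7 kg.
Tool frame: the origin (TCP) lies between the finger pads; the fingertips stand 19 mm ahead of it and the grasp point (between the pads) is the TCP (r.tip_extent is the distance from the TCP to the fingertips, in m); z points along the fingers, y is the direction in which the jaws open and shut (so a half turn about z gives the same grasp; the last joint's range is limited). The gripper opens to 88 mm and grips with 3 to 60 N. Pads are 19 mm wide; open, the fingers measure 130 mm over their backs; the gripper's body (78 mm by 193 mm) begins 47 mm behind the grasp point.
Start: joints at [79.819, 20.546, 0.682, 0, -70.136, -16.507], TCP at [0.303, 0.603, 0.246] pointing down, gripper open.
Joint ranges: [-176.03, 176.03], [-82.01, 121.73], [-58.28, 71.71], [-173.87, 95.51], [-174.79, -0.11], [-173.66, 173.66]. Speed limits (degrees/s): [136.94, 136.94, 172.46, 180, 180, 180].

## Interface

Orientations are given as [roll, pitch, yaw] about the fixed x, y, z axes, in that order (R = Rz(yaw) Ry(pitch) Rx(roll)).
In Python, from plant import r, capture, workorder, spotter gives the robot as it stands.
- The arm moves only by the tool step_arm, never from a script. Its argument "motion" is a list of rows, each a list of 5 numbers: the finger opening in m, from 0 to 0.0876, then the shift along the tool's x, y, z in m, then the turn about the tool's z in rad. In form: [[grip, dx, dy, dz, roll], ...]. A call has 1 to 5 rows; each row is the pose to reach, as a shift and turn from the pose commanded when the call began, along the tool's axes at that moment; what a row does not reach only later rows make up. A row lasts 1/8 s, in which the tool goes at most 62.5 mm and 10.7 degrees, less where a joint would pass 70% of its speed; a pose out of reach is approached as far as the arm can. A call with a gripper value outside its range is refused whole. The fingers move at their own pace and stop on an object; "newtons" is the grip in N (left out, the last holds). Time passes only in rows, so rows that repeat a pose let the fingers close. It gives the time, the measured TCP pose, the force and the opening at its end, in the units of the state.
- r.get_state(): the state, without advancing time (a new reading comes with each control period).
- capture(name): name is "side" or "top" or "wrist"; returns a dict with "image" (480x640x3 uint8, red, green, blue), "z_map" (480x640 float32, m along the optical axis (not along the pixel's ray), 0 where there is no reading), "fx", "fy", "cx", "cy" (pixels), "D" ([k1, k2, p1, p2, k3] as OpenCV has them; the pictures are not rectified), "pose" (4x4, takes a point from camera to world coordinates). Camera axes: x right, y down, z forward; pixel columns grow to the right and rows downward; lengths in m; the calibration is good to about 2 mm. A picture is of the moment at which its call begins.
- workorder.close_job(): hands the job in, once; it reports no verdict.
Trained networks look in the newest picture that a camera, given by its name, has taken for a name from the list of things; names that differ only in an ending like _2 or _b are one class to them, and where a whole thing is asked for, a point or a joint stands for the part that bears it (a point fixed in the world has none). Each returns a list of dicts, best first, with "p" (0 to 1); they miss things now and then, are a little off and sometimes report something else, mostly with a low value. They report only what shows in the picture. A call takes as long as a camera call. They do not tell look-alikes from the thing itself.
- spotter.regions_of(camera, label): "mask" (480x640 bool, what is visible of it).
- spotter.tip_of(camera, label): "location" ([x, y, z] in m, in world coordinates, good to about 4 mm: a listed point, or the origin of a listed thing).
The state is a dict: "time_s": time; "joints": joint angles; "qd": joint speeds; "joint_torque": joint torques, N m; "tcp_pos": TCP position; "eef_rot": TCP orientation; "contact_force": force on the tool from outside, world axes, zero at the start; "moment": the same for the moment, N m; "gripper_width": finger opening in m.
Only numpy, scipy, OpenCV 4.12 (cv2) and the standard library are available. Lean on these libraries where they do the work, as an engineer would, in place of code of your own. Each camera call takes 0.05 s, during which the arm holds its last target.

## Task

The wash is finished: first throw the station's drive lever fully over to off, to the left seen from the robot. Then take every red-tabbed dip holder out through its slot in the clear guard (turn it until its foot lines up with the slot, then draw it up) and put them all inside the tray of the same colour as the status disc in the black-framed seat; they may stand, lie or lean there. When all are in that tray, press the green button fully down once to free the station, leaving the lever off and the other things on the bench where they are.

Things in the scene. Friction and masses are not known exactly. Their poses are not given: they have to be found in the camera images.
- station: wash station, fixed: cream tub 260 (x) x 200 mm (y), inside 246 x 186, floor at 6 mm, under a clear guard plate, top at 55 mm, underside at 51 mm, with six slots, each 72 mm along station x and 34 mm along y. Origin on the bench under the tub's centre; x points away from the low control ledge (x -130 to -190 mm, 20 mm high), y left seen from the robot, z up. Turned up to 0.2 rad
- lever (a joint): drive lever on the control ledge: 0 = on, leaning to station -y (right seen from the robot); 1.0 rad = off, leaning to +y (left). Starts at 0 to 0.2. A 60 mm arm with an orange ball 26 mm across on its end; pivot at (-160, -40, 42) mm in the station's frame, axis along station x. Stays where left; swings with about 1 N at the ball: push the ball sideways with closed fingers
- lever_tip (a point): centre of the lever's orange ball
- button (a joint): green push button (28 mm across) on the control ledge at (-160, 65) mm in the station's frame: 0 = up, 0.006 m = fully pressed with about 5 N; springs back by itself
- button_top (a point): centre of the button's top face, 42 mm above the bench when up
- seat (a point): centre of the active status seat, the one with a square black frame round it, on the 55 mm high status ledge behind the tub, at station (153, 50) mm; the other, unframed seat is at (153, -50) mm. The disc in the framed seat tells the tray
- disc_blue: blue status disc 32 mm across, 8 mm thick, on one of the two seats; origin at the centre of its underside; fixed there
- disc_yellow: yellow status disc, same size, on the other seat; fixed there
- tray_blue: blue tray, outside 250 mm (its x) by 200 mm (its y), 30 mm high, walls and floor 5 mm; origin at the centre of its underside on the bench; fixed to the bench
- tray_yellow: yellow tray, same size and origin; fixed to the bench
- holder1: dip holder (may be absent), at the start in the slot centred at station (-80, -45) mm, standing on the tub floor: steel foot 60 (its x) x 24 (y) x 8 mm; 10 mm round stem up its z; on top a red tab 30 (x) x 14 (y) mm, 62 to 102 mm up, parallel to the foot: grip here. Origin: centre of the foot's underside. 0.16 kg. Foot turned 55 to 125 degrees from the slot's length, up to 8 mm off its centre: to come out, turn it within 8 degrees of the slot and centre it within 4 mm
- holder2: dip holder (may be absent), at the start in the slot centred at station (-80, 45) mm; same shape and start as holder1. Stands by itself on its foot; weight 0.13 to 0.21 kg
- holder3: dip holder (may be absent), at the start in the slot centred at station (0, -45) mm; same shape and start as holder1. Stands by itself on its foot; weight 0.13 to 0.21 kg
- holder4: dip holder (may be absent), at the start in the slot centred at station (0, 45) mm; same shape and start as holder1. Stands by itself on its foot; weight 0.13 to 0.21 kg
- holder5: dip holder (may be absent), at the start in the slot centred at station (80, -45) mm; same shape and start as holder1. Stands by itself on its foot; weight 0.13 to 0.21 kg
- holder6: dip holder (may be absent), at the start in the slot centred at station (80, 45) mm; same shape and start as holder1. Stands by itself on its foot; weight 0.13 to 0.21 kg
- reagent: amber bottle, 60 mm across, 150 mm tall; leave it
- jar: white jar, 60 mm across, 70 mm tall; leave it
- beaker: glass beaker, 66 mm across, 85 mm tall; leave it
- timer: round black timer with a red face, 80 mm across, 22 mm tall; leave it
- tipbox: closed grey box 120 x 80 x 50 mm; leave it
- marker: black and green marker 130 x 14 x 14 mm; leave it
Things that resemble listed ones, but are neither listed nor needed, are in the scene too. What is shaped like the holder3 but turquoise or yellow is not meant.

How it is judged (in metres and radians):
On the way, in this order (a step that is already met when the one before it is completed fails the run):
1. the drive lever is thrown to off (value of joint lever above 0.8 rad), for 0.2 s.
2. every holder is in the tray of the active disc's colour, let go, with the lever still off (value of joint lever above 0.8 rad and ((horizontal distance between disc_blue and seat below 0.03 m and (x of holder1 in the frame of tray_blue between -0.12 and 0.12 m and y of holder1 in the frame of tray_blue between -0.095 and 0.095 m and z of holder1 in the frame of tray_blue between -0.01 and 0.05 m and linear speed of holder1 below 0.03 m/s and contact force between holder1 and the fingers below 0.2 N) and (x of holder2 in the frame of tray_blue between -0.12 and 0.12 m and y of holder2 in the frame of tray_blue between -0.095 and 0.095 m and z of holder2 in the frame of tray_blue between -0.01 and 0.05 m and linear speed of holder2 below 0.03 m/s and contact force between holder2 and the fingers below 0.2 N) and (x of holder3 in the frame of tray_blue between -0.12 and 0.12 m and y of holder3 in the frame of tray_blue between -0.095 and 0.095 m and z of holder3 in the frame of tray_blue between -0.01 and 0.05 m and linear speed of holder3 below 0.03 m/s and contact force between holder3 and the fingers below 0.2 N) and (x of holder4 in the frame of tray_blue between -0.12 and 0.12 m and y of holder4 in the frame of tray_blue between -0.095 and 0.095 m and z of holder4 in the frame of tray_blue between -0.01 and 0.05 m and linear speed of holder4 below 0.03 m/s and contact force between holder4 and the fingers below 0.2 N) and (x of holder5 in the frame of tray_blue between -0.12 and 0.12 m and y of holder5 in the frame of tray_blue between -0.095 and 0.095 m and z of holder5 in the frame of tray_blue between -0.01 and 0.05 m and linear speed of holder5 below 0.03 m/s and contact force between holder5 and the fingers below 0.2 N) and (x of holder6 in the frame of tray_blue between -0.12 and 0.12 m and y of holder6 in the frame of tray_blue between -0.095 and 0.095 m and z of holder6 in the frame of tray_blue between -0.01 and 0.05 m and linear speed of holder6 below 0.03 m/s and contact force between holder6 and the fingers below 0.2 N)) or (horizontal distance between disc_yellow and seat below 0.03 m and (x of holder1 in the frame of tray_yellow between -0.12 and 0.12 m and y of holder1 in the frame of tray_yellow between -0.095 and 0.095 m and z of holder1 in the frame of tray_yellow between -0.01 and 0.05 m and linear speed of holder1 below 0.03 m/s and contact force between holder1 and the fingers below 0.2 N) and (x of holder2 in the frame of tray_yellow between -0.12 and 0.12 m and y of holder2 in the frame of tray_yellow between -0.095 and 0.095 m and z of holder2 in the frame of tray_yellow between -0.01 and 0.05 m and linear speed of holder2 below 0.03 m/s and contact force between holder2 and the fingers below 0.2 N) and (x of holder3 in the frame of tray_yellow between -0.12 and 0.12 m and y of holder3 in the frame of tray_yellow between -0.095 and 0.095 m and z of holder3 in the frame of tray_yellow between -0.01 and 0.05 m and linear speed of holder3 below 0.03 m/s and contact force between holder3 and the fingers below 0.2 N) and (x of holder4 in the frame of tray_yellow between -0.12 and 0.12 m and y of holder4 in the frame of tray_yellow between -0.095 and 0.095 m and z of holder4 in the frame of tray_yellow between -0.01 and 0.05 m and linear speed of holder4 below 0.03 m/s and contact force between holder4 and the fingers below 0.2 N) and (x of holder5 in the frame of tray_yellow between -0.12 and 0.12 m and y of holder5 in the frame of tray_yellow between -0.095 and 0.095 m and z of holder5 in the frame of tray_yellow between -0.01 and 0.05 m and linear speed of holder5 below 0.03 m/s and contact force between holder5 and the fingers below 0.2 N) and (x of holder6 in the frame of tray_yellow between -0.12 and 0.12 m and y of holder6 in the frame of tray_yellow between -0.095 and 0.095 m and z of holder6 in the frame of tray_yellow between -0.01 and 0.05 m and linear speed of holder6 below 0.03 m/s and contact force between holder6 and the fingers below 0.2 N)))), for 0.2 s.
3. the green button is pressed fully down (value of joint button above 0.0045 m), for 0.05 s.
At the end, for the whole second after the job is handed in: lever off (above 0.8 rad); every holder present stands, lies or leans still, let go, in the tray matching the disc in the framed seat (centre of its foot's underside inside the walls, under 50 mm above the bench); the button has been pressed and is up again (all of step 2 and value of joint button below 0.002 m); the robot touches nothing.
It fails at once if a holder is drawn out of the guard while the drive lever is not off (value of joint lever below 0.7 rad and z of any of holder1, holder2, holder3, holder4, holder5, holder6 in the frame of station above 0.053 m).
It fails at once if another thing on the bench is pushed more than 60 mm away or knocked over (distance of any of reagent, jar, beaker, timer, tipbox, marker from where it was at the start of the episode above 0.06 m or angle between any of reagent, jar, beaker, timer, tipbox's own z axis and vertical above 0.6 rad).
Of holder1, holder2, holder3, holder4, holder5, holder6 only 4 to 5 are there at a start; the rules pass over those that are not, and their reading is None.
At some moment in a run one of holder1, holder2, holder3, holder4, holder5, holder6 may be knocked a few centimetres aside while the robot is not near it.
Once in a run the grip may slacken for a moment while it holds something.
It also fails if it takes over 210 s, if anything falls off the work surface, if the arm or the gripper's body presses on something with over 40 N, if the wrist force passes 120 N, or if a joint passes its speed limit or range.

## Working session

There is one attempt and no reset: what is moved stays moved. The work goes in short steps, Python scripts to look and compute and a tool call to move; the robot and the scene stay as the last step left them, time stands still between calls to the robot, and variables do not carry over. Pictures are saved under pics/ and viewed, and the job is handed in when it is done.

Besides the shell and the picture viewer there is one more tool, called after ">>>" as name([rows], argument=value, ...), one row to a line, values as JSON. step_arm: Moves the arm, as the interface text tells. Its arguments: {"type":"object","properties":{"motion":{"type":"array","items":{"type":"array","items":{"type":"number"}}},"newtons":{"type":"number"}},"required":["motion"]}

```bash
ls; mkdir -p pics; python3 - <<'E'
from plant import r, capture, workorder, spotter
import cv2
print(r.get_state())
for n in ("side","top","wrist"):
    c=capture(n); cv2.imwrite(f"pics/{n}0.png",c["image"][:,:,::-1]); print(n,c["fx"],c["cx"],c["cy"],c["D"],c["pose"].round(3).tolist())
E
```

```text
pics
{'time_s': 0.0, 'joints': array([ 7.98183192e+01,  2.05910994e+01,  6.31888238e-01, -2.03090555e-02,
       -7.01352322e+01, -1.65055223e+01]), 'qd': array([-0.01741221,  0.02706563,  0.11606511,  0.06413924,  0.05426044,
       -0.06112781]), 'joint_torque': array([ 1.01264664e-03, -5.82710230e+01,  2.93047392e+01,  6.99697226e+00,
        6.80483630e-03, -1.60551522e-04]), 'tcp_pos': array([0.30298242, 0.60265193, 0.24461153]), 'eef_rot': array([ 1.79904024e+02, -8.52981092e-03, -2.66941128e+01]), 'contact_force': array([ 0.78950871, -0.03735836,  0.72775953]), 'moment': array([0.011361  , 0.04312234, 0.03424131]), 'gripper_width': 0.08758204453626606}
side 479.4447755535649 323.06240475979445 235.45556610590734 [0.01994665 0.         0.         0.         0.        ] [[0.791, -0.441, 0.425, 0.051], [-0.612, -0.55, 0.568, -0.608], [-0.017, -0.709, -0.705, 0.882], [0.0, 0.0, 0.0, 1.0]]
top 514.1634334861914 326.2210871158974 248.25267110319223 [-0.09575614  0.          0.          0.          0.        ] [[-0.014, -0.998, 0.058, 0.46], [-1.0, 0.012, -0.028, 0.028], [0.028, -0.058, -0.998, 1.262], [0.0, 0.0, 0.0, 1.0]]
wrist 398.71909363590566 324.98577677370514 239.3128476052645 [-0.08700377  0.          0.          0.          0.        ] [[-0.448, -0.854, -0.263, 0.373], [-0.894, 0.429, 0.131, 0.567], [0.001, 0.294, -0.956, 0.383], [0.0, 0.0, 0.0, 1.0]]
```

View pics/side0.png

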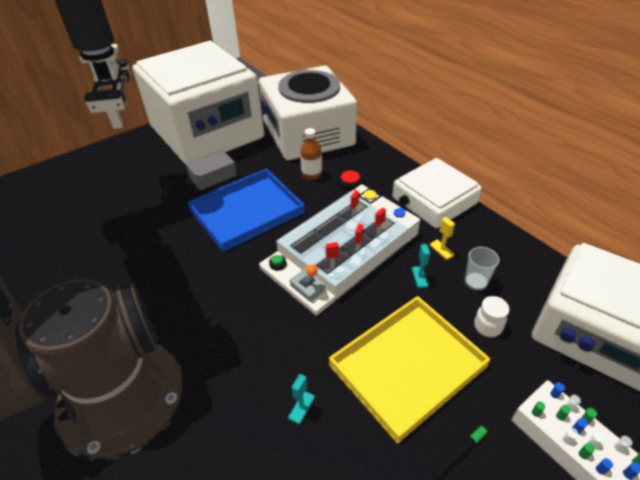

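View pics/top0.png

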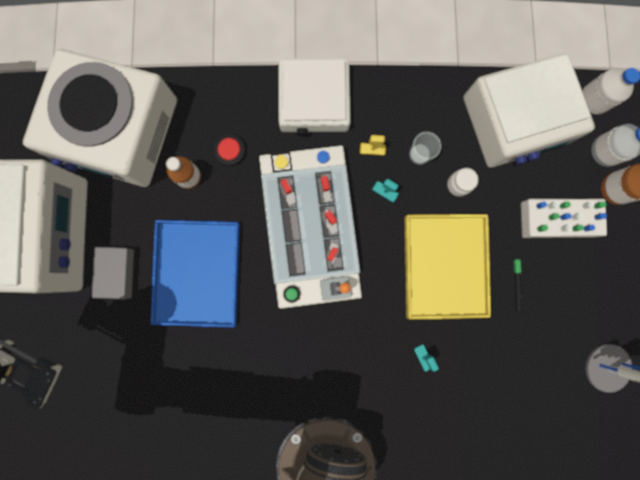

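View pics/wrist0.png

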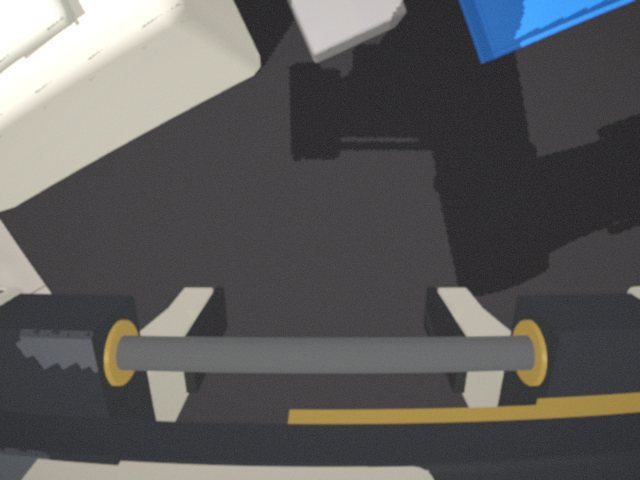

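```bash
cat > h.py <<'E'
from plant import r, capture, workorder, spotter
import cv2, numpy as np
np.set_printoptions(precision=4,suppress=True)
def pix2w(c,uv,depth=None):
    uv=np.atleast_2d(np.asarray(uv,float)); K=np.array([[c["fx"],0,c["cx"]],[0,c["fy"],c["cy"]],[0,0,1]])
    n=cv2.undistortPoints(uv.reshape(-1,1,2),K,np.asarray(c["D"],float)).reshape(-1,2)
    if depth is None: depth=c["z_map"][uv[:,1].astype(int),uv[:,0].astype(int)]
    P=np.c_[n*np.reshape(depth,(-1,1)),np.broadcast_to(np.reshape(depth,(-1,1)),(len(n),1))]
    return P@c["pose"][:3,:3].T+c["pose"][:3,3]
def w2pix(c,P):
    P=np.atleast_2d(P); T=np.linalg.inv(c["pose"]); K=np.array([[c["fx"],0,c["cx"]],[0,c["fy"],c["cy"]],[0,0,1]])
    return cv2.projectPoints(P.astype(float),cv2.Rodrigues(T[:3,:3])[0],T[:3,3],K,np.asarray(c["D"],float))[0].reshape(-1,2)
def rayz(c,uv,z):
    a=pix2w(c,uv,1.0); o=c["pose"][:3,3]; return o+(a-o)*((z-o[2])/(a[:,2]-o[2]))[:,None]
def save(c,n,crop=None,s=1):
    im=c["image"][:,:,::-1]
    if crop: x0,y0,x1,y1=crop; im=im[y0:y1,x0:x1]
    cv2.imwrite(n,cv2.resize(im,None,fx=s,fy=s,interpolation=cv2.INTER_CUBIC))
E
python3 - <<'E'
from h import *
c=capture("top"); save(c,"pics/topz.png",(250,135,370,315),3.3)
c2=capture("side"); save(c2,"pics/sidez.png",(250,170,430,320),4)
for cam in("top","side"):
  for l in ("seat","disc_blue","disc_yellow","button_top","lever_tip","station","tray_yellow","holder1"):
    print(cam,l,[(round(d["p"],2),np.round(d["location"],4).tolist()) for d in spotter.tip_of(cam,l)][:8])
E
```

```text
top seat [(0.89, [0.738, 0.095, 0.0582]), (0.37, [0.4389, -0.0455, 0.099]), (0.36, [0.435, -0.4819, -0.0032])]
top disc_blue [(0.55, [0.746, 0.0001, 0.0576])]
top disc_yellow [(0.48, [0.7371, 0.099, 0.0561])]
top button_top [(0.74, [0.4352, -0.4789, -0.0]), (0.49, [0.4237, 0.0805, 0.0435])]
top lever_tip [(0.44, [0.4412, -0.0435, 0.103])]
top station [(0.92, [0.5895, 0.0342, -0.0035]), (0.35, [0.7818, 0.2299, 0.0019])]
top tray_yellow [(0.88, [0.4872, -0.3045, 0.0019]), (0.22, [0.4218, 0.0779, 0.0447])]
top holder1 [(0.81, [0.5997, -0.0162, 0.0058]), (0.77, [0.6728, -0.0027, 0.0126]), (0.76, [0.7812, -0.1262, -0.0016]), (0.64, [0.2655, -0.2449, 0.0011]), (0.53, [0.5133, -0.0186, 0.0065]), (0.52, [0.6709, -0.15, -0.0034]), (0.49, [0.671, 0.0867, 0.0027])]
side seat [(0.82, [0.7415, 0.0968, 0.0539]), (0.37, [0.4343, -0.0446, 0.0963])]
side disc_blue [(0.6, [0.7523, -0.002, 0.06])]
side disc_yellow [(0.67, [0.7301, 0.0952, 0.0546])]
side button_top [(0.65, [0.4258, 0.0833, 0.043]), (0.22, [0.7335, 0.0986, 0.0571])]
side lever_tip [(0.52, [0.4378, -0.0452, 0.0977])]
side station [(0.95, [0.586, 0.0354, -0.0018]), (0.69, [0.7524, -0.0023, 0.0561]), (0.6, [0.7799, 0.2315, -0.0025])]
side tray_yellow [(0.58, [0.4873, -0.3041, 0.0015])]
side holder1 [(0.96, [0.2635, -0.2424, 0.0]), (0.86, [0.5169, -0.0148, 0.0053]), (0.83, [0.677, -0.1525, -0.0006]), (0.78, [0.6799, -0.0019, 0.003]), (0.67, [0.5974, -0.0203, 0.007]), (0.6, [0.6707, 0.087, 0.0001]), (0.56, [0.7828, -0.1233, -0.002])]
```

View pics/topz.png

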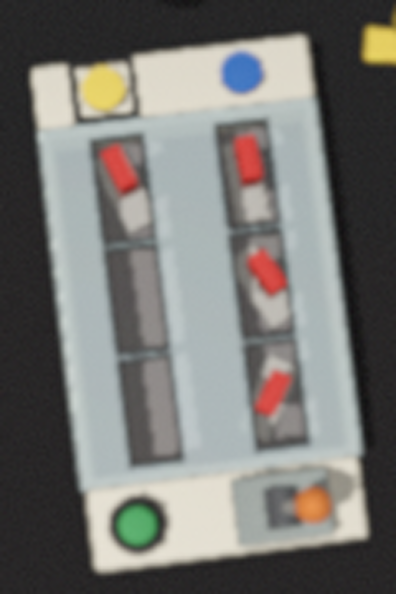

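View pics/sidez.png

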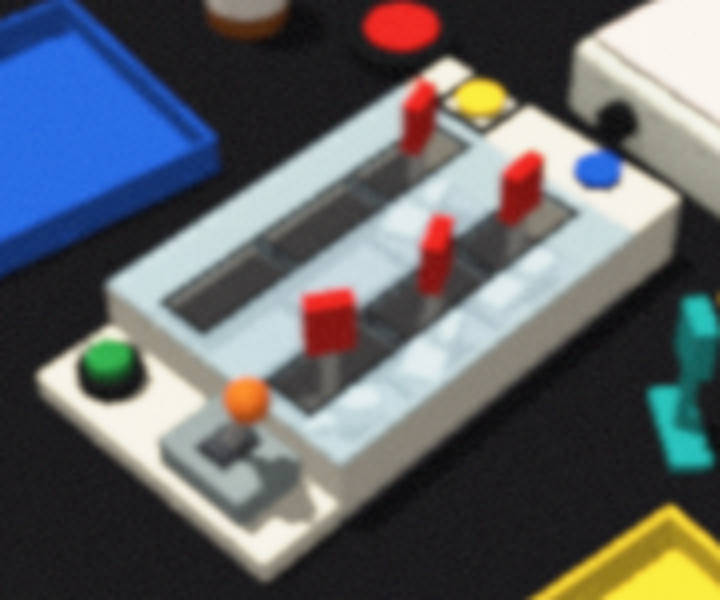

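```bash
cat >> h.py <<'E'
def go(x,y,z,yawdeg):
    s=r.get_state(); p=s["tcp_pos"]; yw=np.radians(s["eef_rot"][2]); d=np.array([x,y,z])-p
    dx=d[0]*np.cos(yw)+d[1]*np.sin(yw); dy=d[0]*np.sin(yw)-d[1]*np.cos(yw)
    t=-(np.radians(yawdeg)-yw); t=(t+np.pi)%(2*np.pi)-np.pi
    print("move dx %.4f dy %.4f dz %.4f roll %.4f | rows %.1f rot %.1f"%(dx,dy,-d[2],t,np.linalg.norm(d)/.0625,abs(np.degrees(t))/10.7))
E
python3 -c "
from h import *
go(.437,-.14,.25,5.7)"
```

```text
move dx 0.4533 dy 0.6038 dz -0.0044 roll -0.5653 | rows 12.1 rot 3.0
```

>>> step_arm([
  [0.0,0.188,0.25,0,0],
  [0.0,0.188,0.25,0,0],
  [0.0,0.188,0.25,0,0],
  [0.0,0.188,0.25,0,0],
  [0.0,0.188,0.25,0,0],
], newtons=20)

```text
time_s: 1.68
tcp_pos: [0.3589, 0.2936, 0.2459]
eef_rot: [-180.0, -0.0, -26.7]
contact_force: [1.0, 0.4, 0.2]
gripper_width: 0.0429
```

>>> step_arm([
  [0.0,0.188,0.25,0,0],
  [0.0,0.188,0.25,0,0],
  [0.0,0.188,0.25,0,0],
  [0.0,0.188,0.25,0,0],
  [0.0,0.188,0.25,0,0],
])

```text
time_s: 2.3
tcp_pos: [0.4145, -0.0138, 0.2462]
eef_rot: [-179.9, -0.1, -26.6]
contact_force: [1.3, 0.5, -1.1]
gripper_width: 0.0006
```

```bash
python3 -c "
from h import *
go(.437,-.14,.25,5.7)"
```

```text
move dx 0.0767 dy 0.1027 dz -0.0038 roll -0.5645 | rows 2.1 rot 3.0
```

>>> step_arm([
  [0.0,0.077,0.103,0,-0.565],
  [0.0,0.077,0.103,0,-0.565],
  [0.0,0.077,0.103,0.0,-0.565],
  [0.0,0.077,0.103,0.06,-0.565],
  [0.0,0.077,0.103,0.06,-0.565],
])

```text
time_s: 2.92
tcp_pos: [0.434, -0.1391, 0.1826]
eef_rot: [-180.0, 0.4, 5.6]
contact_force: [-0.2, 0.4, 0.2]
gripper_width: 0.0004
```

```bash
python3 - <<'E'
from h import *
go(.437,-.14,.103,5.7)
c=capture("wrist"); save(c,"pics/w1.png")
c=capture("side"); save(c,"pics/s1.png")
E
```

```text
move dx 0.0029 dy 0.0012 dz 0.0796 roll -0.0025 | rows 1.3 rot 0.0
```

View pics/w1.png

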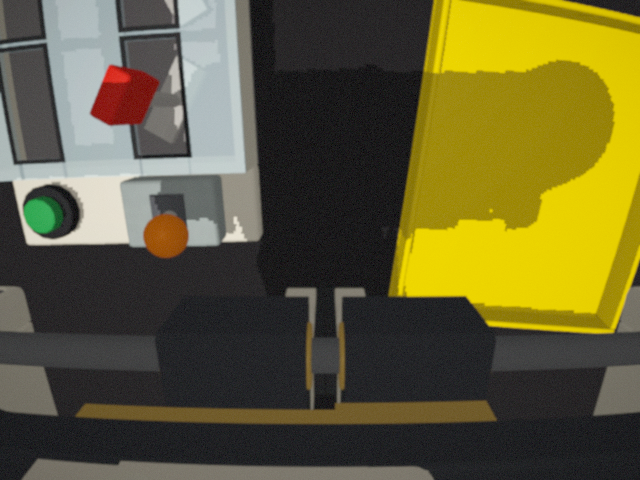

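View pics/s1.png

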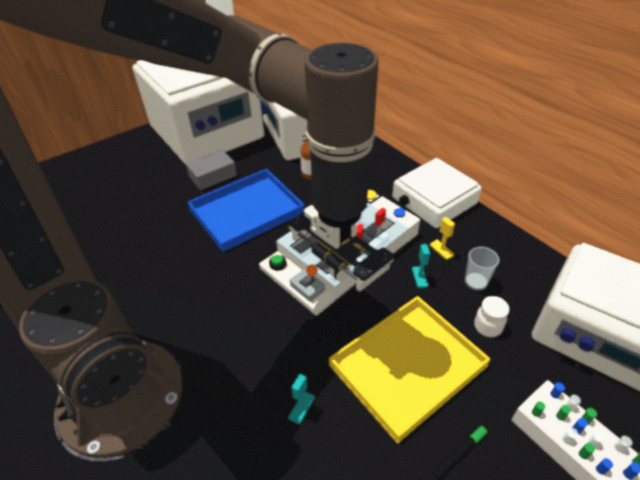

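>>> step_arm([
  [0.0,0.01,0,0.04,0],
  [0.0,0.01,0,0.08,0],
  [0.0,0.01,0,0.08,0],
  [0.0,0.01,-0.03,0.08,0],
  [0.0,0.01,-0.05,0.08,0],
])

```text
time_s: 3.65
tcp_pos: [0.444, -0.0867, 0.1087]
eef_rot: [180.0, -0.2, 5.7]
contact_force: [-0.3, 0.9, 1.0]
gripper_width: 0.0005
```

>>> step_arm([
  [0.0,0,-0.015,0,0],
  [0.0,0,-0.03,0,0],
  [0.0,0,-0.045,0,0],
  [0.0,0,-0.055,0,0],
  [0.0,0,-0.055,0,0],
])

```text
time_s: 4.28
tcp_pos: [0.4364, -0.0324, 0.1054]
eef_rot: [-180.0, 0.0, 5.7]
contact_force: [-0.2, -0.0, 0.2]
gripper_width: 0.0003
```

```bash
python3 - <<'E'
from h import *
c=capture("wrist"); save(c,"pics/w2.png")
c=capture("side"); print(r.get_state()["contact_force"],spotter.tip_of("side","lever_tip"))
E
```

```text
[ 0.0063 -0.1553  0.7958] [{'location': [0.4257, -0.4814, -0.0053], 'p': 0.65}, {'location': [0.432, -0.0023, 0.0945], 'p': 0.62}]
```

View pics/w2.png

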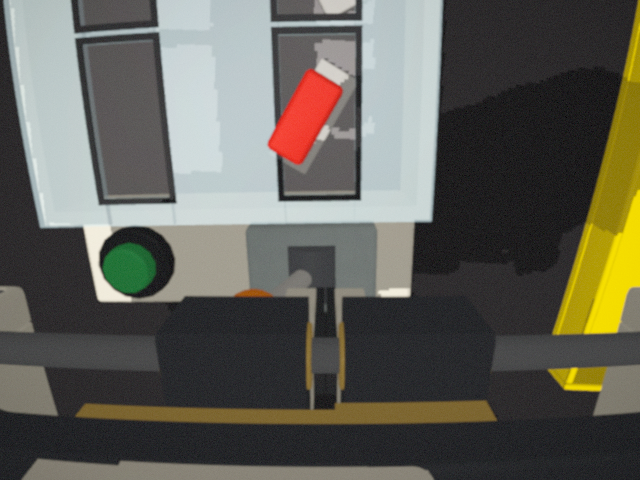

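>>> step_arm([
  [0.0,0,-0.006,0,0],
  [0.0,0,-0.01,0,0],
  [0.0,0,-0.013,0,0],
  [0.0,0,-0.015,0,0],
  [0.0,0,-0.015,0,0],
])

```text
time_s: 5.05
tcp_pos: [0.4348, -0.0236, 0.1055]
eef_rot: [179.5, 0.2, 5.8]
contact_force: [16.3, -43.9, -8.5]
gripper_width: 0.0002
```

```bash
python3 - <<'E'
from h import *
c=capture("side"); print(r.get_state()["contact_force"],spotter.tip_of("side","lever_tip"))
E
```

```text
[ 16.6131 -44.4308  -9.9411] [{'location': [0.4317, 0.0015, 0.0944], 'p': 0.37}]
```

>>> step_arm([
  [0.0,0,0.02,0,0],
  [0.0,0,0.04,-0.03,0],
  [0.0,0.03,-0.0,-0.09,0],
  [0.0,0.06,-0.04,-0.15,0],
  [0.0,0.06,-0.06,-0.19,0],
])

```text
time_s: 5.78
tcp_pos: [0.4879, 0.0426, 0.2867]
eef_rot: [180.0, 0.0, 5.6]
contact_force: [1.0, 0.6, -0.4]
gripper_width: 0.0003
```

>>> step_arm([
  [0.03,0,0,0,0],
  [0.03,0,0,0,0],
])

```text
time_s: 6.02
tcp_pos: [0.4871, 0.0419, 0.285]
eef_rot: [-180.0, 0.0, 5.7]
contact_force: [-0.7, 0.3, -1.1]
gripper_width: 0.0152
```

```bash
python3 - <<'E'
from h import *
c=capture("wrist"); save(c,"pics/w3.png")
np.savez("w3.npz",**{k:np.asarray(v) for k,v in c.items()})
c=capture("side"); print(r.get_state()["contact_force"],r.get_state()["tcp_pos"],spotter.tip_of("side","lever_tip"))
E
```

```text
[ 0.7337  0.0771 -0.0072] [0.4867 0.0412 0.2842] [{'location': [0.4287, 0.0003, 0.0945], 'p': 0.46}, {'location': [0.4764, 0.3149, -0.0013], 'p': 0.4}]
```

View pics/w3.png

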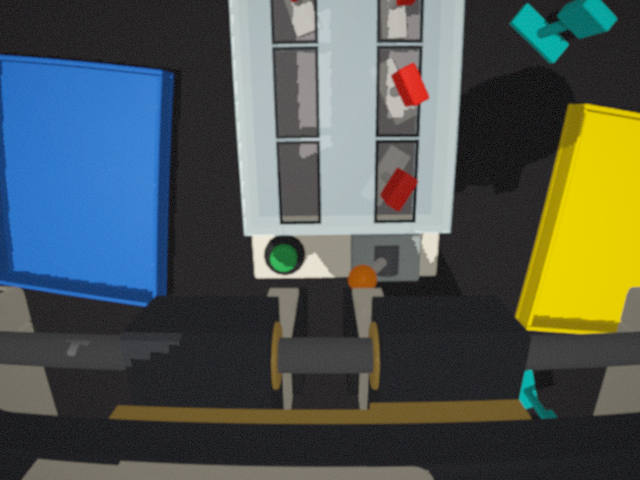

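>>> step_arm([
  [0.03,0.06,0,0,0],
  [0.03,0.1,0,0,0],
  [0.03,0.1,0,0,0],
  [0.03,0.1,0,0,0],
  [0.03,0.1,0,0,0],
])

```text
time_s: 6.8
tcp_pos: [0.5862, 0.0512, 0.2854]
eef_rot: [-180.0, 0.0, 5.7]
contact_force: [0.2, -0.4, -0.1]
gripper_width: 0.0301
```

```bash
python3 - <<'E'
from h import *
c=capture("wrist"); save(c,"pics/w4.png",(200,0,520,260),2.5)
np.savez("w4.npz",**{k:np.asarray(v) for k,v in c.items()})
print(r.get_state()["tcp_pos"])
E
```

```text
[0.5863 0.0513 0.2857]
```

View pics/w4.png

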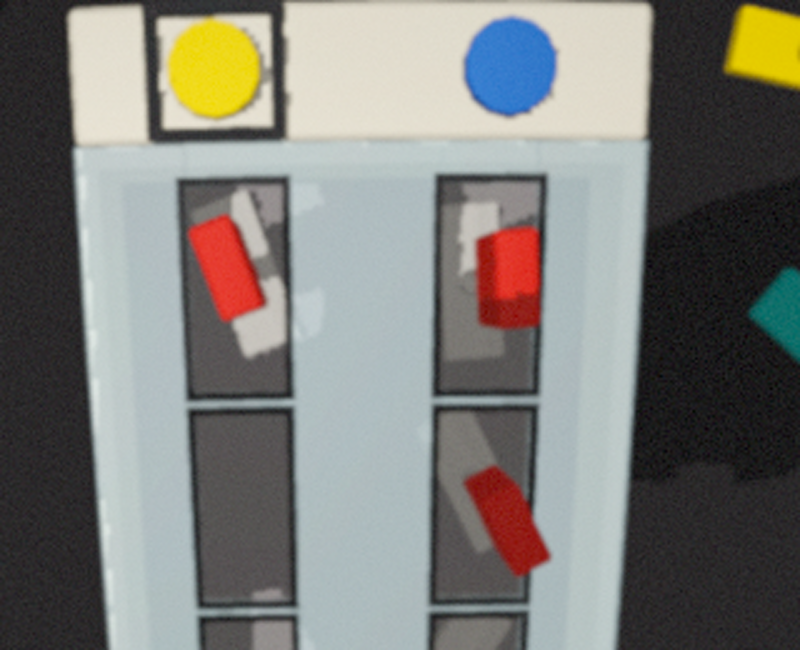

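```bash
python3 - <<'E'
from h import *
c=dict(np.load("w4.npz"))
S={6:(80,45),5:(80,-45),3:(0,-45),4:(0,45)}
C={6:[(178,180),(290,178),(292,398),(188,400)],5:[(436,177),(546,176),(537,394),(436,394)],3:[(434,407),(537,405),(528,602),(432,602)],4:[(190,411),(292,408),(297,605),(200,606)]}
A=[];B=[]
for k in S:
    for (u,v),(sx,sy) in zip(C[k],[(36,17),(36,-17),(-36,-17),(-36,17)]):
        A.append((S[k][0]+sx,S[k][1]+sy)); B.append((200+u/2.5,v/2.5))
for u,v,sx,sy,z in [(213,68,153,50,.063),(511,66,153,-50,.063)]: pass
A=np.array(A)/1000; B=rayz(c,np.array(B),.055)[:,:2]
def fit(A,B):
    a=A.mean(0);b=B.mean(0);H=(A-a).T@(B-b);t=np.arctan2(H[0,1]-H[1,0],H[0,0]+H[1,1])
    R=np.array([[np.cos(t),-np.sin(t)],[np.sin(t),np.cos(t)]]); return t,b-R@a,R
t,o,R=fit(A,B); print("yaw",t,np.degrees(t),"o",o); print(((A@R.T+o-B)*1000).round(1).tolist(), np.linalg.norm(B-B.mean(0))/np.linalg.norm(A-A.mean(0)))
d=rayz(c,[(200+213/2.5,68/2.5),(200+511/2.5,66/2.5)],.063)[:,:2]; print("discs st",(d-o)@R)
c3=dict(np.load("w3.npz")); print("button st",(rayz(c3,[(284,256)],.042)[:,:2]-o)@R,"ball",(rayz(c3,[(362,278)],.095)[:,:2]-o)@R)
g=[(376,140),(416,140),(415,222),(375,222)]; print("slot1",((rayz(c3,g,.055)[:,:2]-o)@R).round(4).tolist())
E
```

```text
yaw 0.11715310548031649 6.71237850087309 o [0.5889 0.0319]
[[-1.9, -2.5], [-2.2, 2.5], [2.1, 2.1], [2.5, -2.1], [-1.3, -2.6], [-2.0, 1.9], [1.8, 1.9], [1.8, -1.3], [-1.4, -2.3], [-2.2, 1.6], [1.8, 2.1], [1.5, -1.5], [-1.5, -2.0], [-2.3, 1.5], [1.5, 2.1], [1.7, -1.6]] 1.0188027844607845
discs st [[ 0.1528  0.05  ]
 [ 0.1522 -0.0495]]
button st [[-0.1556  0.0644]] ball [[-0.1588 -0.0101]]
slot1 [[-0.0414, -0.0252], [-0.0417, -0.0616], [-0.1186, -0.0641], [-0.118, -0.0256]]
```

```bash
cat >> h.py <<'E'
T0=np.radians(6.71); O=np.array([.5889,.0319]); RS=np.array([[np.cos(T0),-np.sin(T0)],[np.sin(T0),np.cos(T0)]])
def w2s(p): return (np.asarray(p)-O)@RS
def s2w(p): return np.asarray(p)@RS.T+O
def tabs(c,ztop=.108,zmin=None,verbose=True):
    """red tab top faces: list of (world xy, yaw deg, dims, slot xy)"""
    im=c["image"].astype(int); m=(im[:,:,0]>90)&(im[:,:,1]<70)&(im[:,:,2]<70)
    v,u=np.nonzero(m); P=pix2w(c,np.c_[u,v],c["z_map"][v,u]); out=[]
    full=np.zeros(m.shape,np.uint8); ok=(P[:,2]>(zmin or ztop-.008))&(P[:,2]<ztop+.012); full[v[ok],u[ok]]=1
    n,l,st,_=cv2.connectedComponentsWithStats(full)
    for i in range(1,n):
        if st[i,4]<60: continue
        vv,uu=np.nonzero(l==i); 
        pw=rayz(c,np.c_[uu,vv],ztop)[:,:2]
        (cx,cy),(w,h),a=cv2.minAreaRect((pw*1000).astype(np.float32))
        if w<h: w,h,a=h,w,a+90
        a=(a+90)%180-90
        ce=np.array([cx,cy])/1000
        out.append((ce,a,(w,h)))
        if verbose: print("tab w",ce.round(4),"yaw %.1f"%a,"dims %.0f x %.0f"%(w,h),"st",(w2s(ce)*1000).round(1),"relyaw %.1f"%(a-6.71),"zmed %.3f"%np.median(pix2w(c,np.c_[uu,vv])[:,2]),"edge",uu.min(),vv.min(),uu.max(),vv.max())
    return out
E
python3 - <<'E'
from h import *
for f in("w3.npz","w4.npz"): print(f); tabs(dict(np.load(f)))
c=capture("top");print("top"); tabs(c)
E
```

```text
w3.npz
tab w [ 0.5964 -0.0134] yaw 33.1 dims 29 x 15 st [  2.1 -45.9] relyaw 26.4 zmed 0.107 edge 397 64 427 104
tab w [ 0.5148 -0.0163] yaw -24.9 dims 30 x 15 st [-79.2 -39.2] relyaw -31.6 zmed 0.107 edge 385 172 416 210
w4.npz
tab w [0.715  0.3099] yaw -1.4 dims 41 x 19 st [157.7 261.4] relyaw -8.1 zmed 0.105 edge 0 0 21 54
tab w [0.6701 0.0859] yaw 26.3 dims 29 x 14 st [87.  44.2] relyaw 19.6 zmed 0.107 edge 276 86 305 128
tab w [ 0.6759 -0.0019] yaw 12.1 dims 30 x 15 st [ 82.5 -43.7] relyaw 5.4 zmed 0.107 edge 395 91 415 131
tab w [ 0.5982 -0.0135] yaw 34.2 dims 31 x 14 st [  4.  -46.2] relyaw 27.5 zmed 0.107 edge 391 192 418 230
tab w [ 0.5287 -0.0218] yaw 46.9 dims 14 x 6 st [-66.  -46.3] relyaw 40.2 zmed 0.106 edge 395 286 408 296
top
tab w [ 0.6779 -0.7322] yaw 4.1 dims 76 x 33 st [  -0.9 -769.3] relyaw -2.6 zmed 0.109 edge 623 166 637 197
tab w [ 0.5145 -0.0182] yaw -27.3 dims 29 x 11 st [-79.8 -41.1] relyaw -34.0 zmed 0.109 edge 328 248 336 259
```

```bash
python3 -c "
from h import *
go(.676,-.002,.16,12)"
```

```text
move dx 0.0839 dy 0.0620 dz 0.1259 roll -0.1101 | rows 2.6 rot 0.6
```

>>> step_arm([
  [0.04,0.05,0.037,0.0,-0.11],
  [0.04,0.084,0.062,0.04,-0.11],
  [0.04,0.084,0.062,0.09,-0.11],
  [0.04,0.084,0.062,0.126,-0.11],
  [0.04,0.084,0.062,0.126,-0.11],
])

```text
time_s: 7.52
tcp_pos: [0.6746, -0.0023, 0.1567]
eef_rot: [-180.0, 0.3, 12.0]
contact_force: [-0.3, -0.3, 1.0]
gripper_width: 0.0397
```

```bash
python3 - <<'E'
from h import *
go(.676,-.002,.09,12)
c=capture("wrist"); save(c,"pics/w5.png")
tabs(c)
E
```

```text
move dx 0.0014 dy 0.0000 dz 0.0667 roll -0.0005 | rows 1.1 rot 0.0
tab w [0.6723 0.0838] yaw 26.1 dims 30 x 16 st [88.9 41.8] relyaw 19.4 zmed 0.107 edge 134 219 178 278
tab w [ 0.678  -0.0024] yaw 11.5 dims 32 x 14 st [ 84.5 -44.5] relyaw 4.8 zmed 0.107 edge 313 243 340 301
tab w [ 0.6042 -0.0123] yaw 32.6 dims 27 x 15 st [ 10.  -45.7] relyaw 25.9 zmed 0.107 edge 299 373 335 409
```

View pics/w5.png

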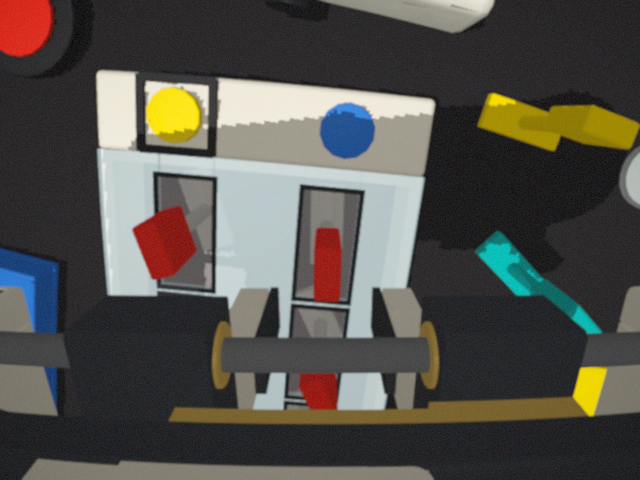

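>>> step_arm([
  [0.04,0.002,0,0.04,0],
  [0.04,0.002,0,0.066,0],
  [0.04,0.002,0,0.066,0],
  [0.0,0.002,0,0.066,0],
  [0.0,0.002,0,0.066,0],
], newtons=25)

```text
time_s: 8.2
tcp_pos: [0.6799, -0.0012, 0.0958]
eef_rot: [180.0, -0.2, 12.0]
contact_force: [0.2, -0.5, 0.1]
gripper_width: 0.025
```

>>> step_arm([
  [0.0,0,0,0,0],
  [0.0,0,0,0,0],
])

```text
time_s: 8.45
tcp_pos: [0.6792, -0.0014, 0.0945]
eef_rot: [180.0, -0.1, 12.0]
contact_force: [-0.7, 0.6, 5.7]
gripper_width: 0.0138
```

```bash
python3 - <<'E'
from h import *
p=r.get_state()["tcp_pos"]; print(p,w2s(p[:2])); t=s2w([.080,-.045]); go(t[0],t[1],p[2],6.7)
c=capture("side"); save(c,"pics/s2.png",(250,120,470,320),3)
E
```

```text
[ 0.6792 -0.0014  0.0945] [ 0.0858 -0.0436]
move dx -0.0059 dy 0.0008 dz -0.0000 roll 0.0925 | rows 0.1 rot 0.5
```

View pics/s2.png

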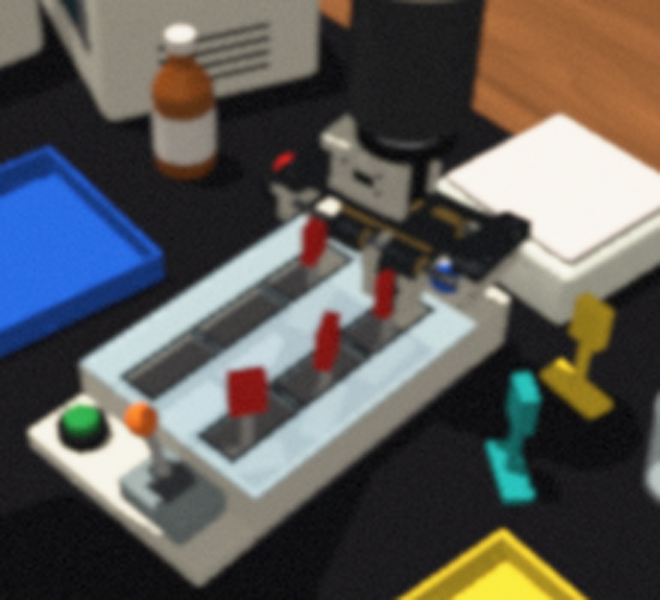

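>>> step_arm([
  [0.0,-0.0035,0.001,0,0.09],
  [0.0,-0.0035,0.001,-0.005,0.09],
  [0.0,-0.0035,0.001,-0.02,0.09],
  [0.0,-0.0035,0.001,-0.035,0.09],
  [0.0,-0.0035,0.001,-0.05,0.09],
])

```text
time_s: 9.12
tcp_pos: [0.6756, -0.0031, 0.1448]
eef_rot: [-180.0, -0.0, 6.9]
contact_force: [-0.1, -0.4, -1.2]
gripper_width: 0.0137
```

>>> step_arm([
  [0.0,0,0,-0.02,0],
  [0.0,0,0,-0.05,0],
  [0.0,0,0,-0.09,0],
  [0.0,0,0,-0.09,0],
])

```text
time_s: 9.62
tcp_pos: [0.6773, -0.003, 0.2386]
eef_rot: [-180.0, -0.4, 6.9]
contact_force: [0.3, 0.3, -2.7]
gripper_width: 0.0136
```

```bash
python3 - <<'E'
from h import *
s=r.get_state();print(s["tcp_pos"],s["contact_force"],s["gripper_width"]); go(.537,-.35,.21,6.7)
c=capture("wrist"); save(c,"pics/w6.png");tabs(c,ztop=r.get_state()["tcp_pos"][2]+.018)
c=capture("side"); save(c,"pics/s3.png",(250,120,470,320),3)
E
```

```text
[ 0.6773 -0.003   0.2386] [ 0.3094  0.2947 -2.7384] 0.013553558619553643
move dx -0.1809 dy 0.3277 dz 0.0286 roll 0.0031 | rows 6.0 rot 0.0
tab w [ 0.6878 -0.002 ] yaw -83.0 dims 13 x 11 st [ 94.3 -45.2] relyaw -89.7 zmed 0.251 edge 306 309 344 336
tab w [ 0.665  -0.0046] yaw -83.0 dims 14 x 5 st [ 71.3 -45.1] relyaw -89.7 zmed 0.251 edge 306 373 343 384
```

View pics/w6.png

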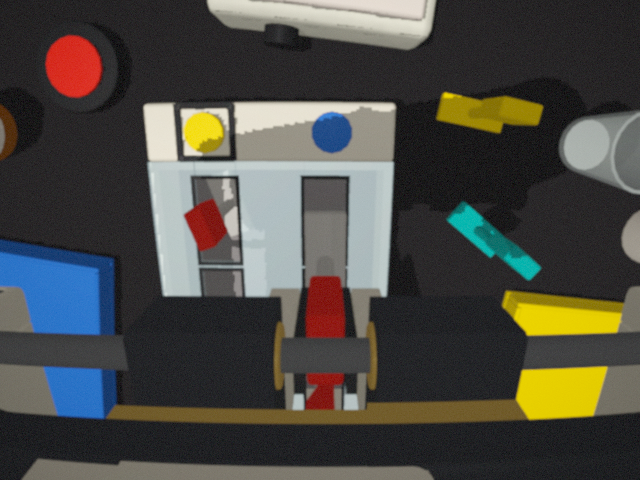

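View pics/s3.png

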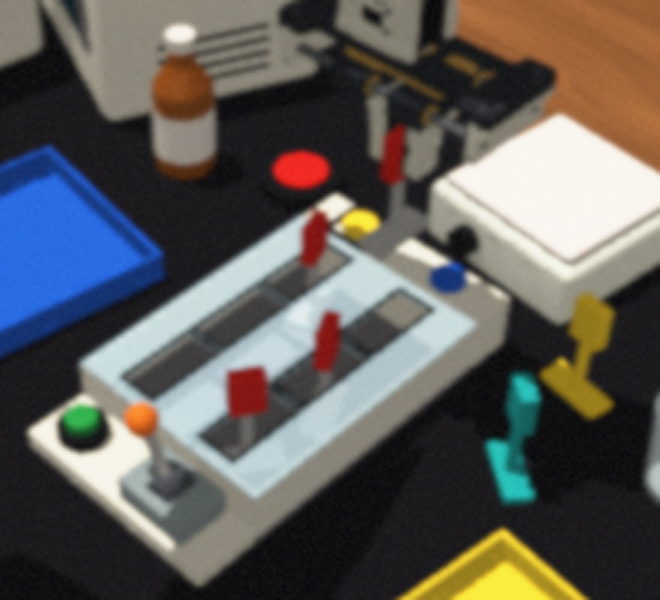

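>>> step_arm([
  [0.0,-0.181,0.328,0,0],
  [0.0,-0.181,0.328,0,0],
  [0.0,-0.181,0.328,0,0],
  [0.0,-0.181,0.328,0,0],
  [0.0,-0.181,0.328,0,0],
])

```text
time_s: 10.35
tcp_pos: [0.5565, -0.2942, 0.2323]
eef_rot: [-180.0, 0.1, 6.9]
contact_force: [0.8, 0.5, -0.9]
gripper_width: 0.0138
```

```bash
python3 - <<'E'
from h import *
s=r.get_state();print(s["tcp_pos"],s["contact_force"],s["gripper_width"]); go(.537,-.35,.0945,6.7)
E
```

```text
[ 0.5565 -0.2942  0.2323] [ 0.795   0.5226 -0.8552] 0.013762242008296042
move dx -0.0260 dy 0.0531 dz 0.1378 roll 0.0027 | rows 2.4 rot 0.0
```

>>> step_arm([
  [0.0,-0.026,0.053,0.0,0],
  [0.0,-0.026,0.053,0.06,0],
  [0.0,-0.026,0.053,0.11,0],
  [0.0,-0.026,0.053,0.13,0],
  [0.0,-0.026,0.053,0.136,0],
])

```text
time_s: 10.98
tcp_pos: [0.5369, -0.348, 0.0947]
eef_rot: [-179.9, 0.2, 6.8]
contact_force: [0.4, -0.3, -2.1]
gripper_width: 0.0139
```

>>> step_arm([
  [0.0,0,0,0,0],
  [0.0,0,0,0,0],
])

```text
time_s: 11.22
tcp_pos: [0.5393, -0.3487, 0.0986]
eef_rot: [179.9, -0.1, 6.8]
contact_force: [-0.8, 0.2, -1.4]
gripper_width: 0.0136
```

>>> step_arm([
  [0.0,0,0,0.003,0],
  [0.0,0,0,0.004,0],
  [0.03,0,0,0.004,0],
  [0.035,0,0,0.004,0],
  [0.035,0,0,0.0,0],
])

```text
time_s: 11.85
tcp_pos: [0.5385, -0.3485, 0.0974]
eef_rot: [-180.0, 0.0, 6.8]
contact_force: [-0.5, -0.3, -0.0]
gripper_width: 0.0337
```

>>> step_arm([
  [0.04,0,0,-0.02,0],
  [0.04,0,0,-0.08,0],
  [0.04,0,0,-0.12,0],
  [0.04,0,0,-0.12,0],
])

```text
time_s: 12.35
tcp_pos: [0.5404, -0.3494, 0.2221]
eef_rot: [179.8, -0.4, 6.9]
contact_force: [0.7, 0.5, -1.0]
gripper_width: 0.0402
```

```bash
python3 - <<'E'
from h import *
s=r.get_state();print(s["tcp_pos"],s["contact_force"],s["gripper_width"]);
c=capture("wrist"); save(c,"pics/w7.png");tabs(c,ztop=.107)
t=[.597,-.0133];go(*t,.22,33.5)
t=[.597,-.0133];go(*t,.22,33.5-180)
E
```

```text
[ 0.5404 -0.3494  0.2221] [ 0.7397  0.5307 -1.0458] 0.04015322056283304
tab w [ 0.5372 -0.3487] yaw 6.4 dims 30 x 13 st [ -95.8 -371.9] relyaw -0.3 zmed 0.106 edge 313 224 332 267
move dx 0.0972 dy -0.3262 dz -0.0004 roll -0.4654 | rows 5.4 rot 2.5
move dx 0.0972 dy -0.3262 dz -0.0004 roll 2.6762 | rows 5.4 rot 14.3
```

View pics/w7.png

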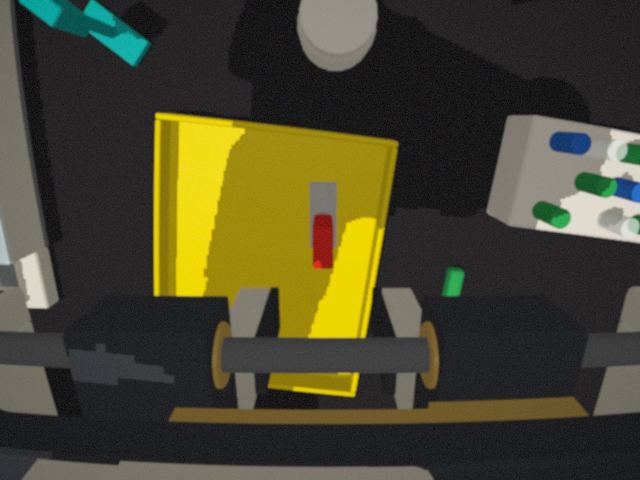

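>>> step_arm([
  [0.04,0.097,-0.326,0,0],
  [0.04,0.097,-0.326,0,0],
  [0.04,0.097,-0.326,0,-0.15],
  [0.04,0.097,-0.326,0,-0.3],
  [0.04,0.097,-0.326,0,-0.46],
])

```text
time_s: 13.02
tcp_pos: [0.5909, -0.0386, 0.2164]
eef_rot: [-180.0, 0.1, 33.5]
contact_force: [1.7, -0.7, -0.1]
gripper_width: 0.0397
```

```bash
python3 - <<'E'
from h import *
c=capture("wrist"); save(c,"pics/w8.png");tabs(c)
s=r.get_state();print(s["tcp_pos"],s["eef_rot"])
E
```

```text
tab w [0.6682 0.0838] yaw 26.3 dims 26 x 15 st [84.8 42.3] relyaw 19.6 zmed 0.107 edge 208 0 236 48
tab w [ 0.5984 -0.0144] yaw 33.0 dims 31 x 13 st [  4.1 -47.1] relyaw 26.3 zmed 0.107 edge 290 190 311 237
[ 0.5924 -0.0328  0.2163] [-179.9405   -0.0182   34.119 ]
```

View pics/w8.png

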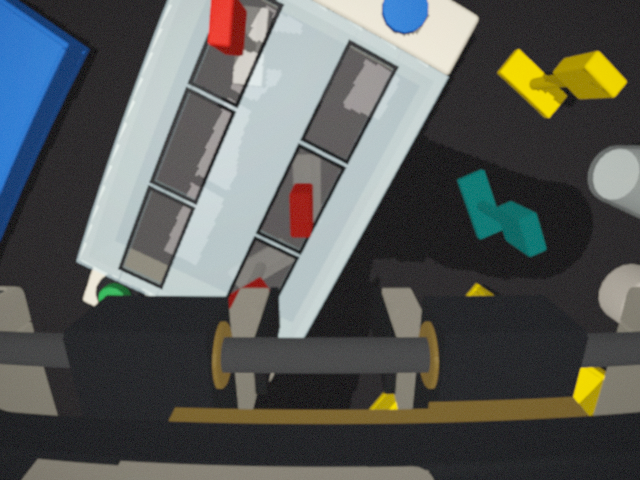

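```bash
python3 -c "
from h import *
go(.598,-.014,.16,33)"
```

```text
move dx 0.0152 dy -0.0124 dz 0.0563 roll 0.0195 | rows 1.0 rot 0.1
```

>>> step_arm([
  [0.04,0.015,-0.012,0.03,0.019],
  [0.04,0.015,-0.012,0.056,0.019],
  [0.04,0.015,-0.012,0.056,0.019],
  [0.04,0.015,-0.012,0.056,0.019],
])

```text
time_s: 13.58
tcp_pos: [0.5977, -0.0226, 0.1618]
eef_rot: [180.0, 0.0, 32.1]
contact_force: [0.5, -0.4, 0.9]
gripper_width: 0.0399
```

```bash
python3 -c "
from h import *
c=capture('wrist'); tabs(c); print(r.get_state()['tcp_pos'])
go(.598,-.014,.092,33)"
```

```text
tab w [0.669  0.0837] yaw 25.6 dims 28 x 15 st [85.6 42. ] relyaw 18.9 zmed 0.107 edge 192 0 226 64
tab w [ 0.5989 -0.0139] yaw 34.9 dims 31 x 14 st [  4.5 -46.6] relyaw 28.2 zmed 0.107 edge 298 236 325 293
[ 0.5979 -0.0226  0.1623]
move dx 0.0046 dy -0.0072 dz 0.0703 roll -0.0161 | rows 1.1 rot 0.1
```

>>> step_arm([
  [0.04,0.005,-0.008,0.02,-0.025],
  [0.04,0.005,-0.008,0.05,-0.025],
  [0.04,0.005,-0.008,0.069,-0.025],
  [0.0,0.005,-0.008,0.069,-0.025],
  [0.0,0.005,-0.008,0.069,-0.025],
], newtons=25)

```text
time_s: 14.25
tcp_pos: [0.5983, -0.0129, 0.0938]
eef_rot: [179.9, -0.1, 33.5]
contact_force: [0.3, -0.5, -0.3]
gripper_width: 0.0257
```

>>> step_arm([
  [0.0,0,0,0,0],
  [0.0,0,0,0,0],
  [0.0,0,0,0,0],
])

```text
time_s: 14.62
tcp_pos: [0.5982, -0.0128, 0.0936]
eef_rot: [179.9, -0.1, 33.6]
contact_force: [-0.9, -0.4, 7.1]
gripper_width: 0.0136
```

```bash
python3 - <<'E'
from h import *
s=r.get_state();p=s["tcp_pos"]; print(p,w2s(p[:2]),s["eef_rot"][2]); t=s2w([.0,-.045]); go(t[0],t[1],p[2],6.7)
c=capture("wrist"); save(c,"pics/w9.png",(200,200,460,420),3);tabs(c)
E
```

```text
[ 0.5982 -0.0128  0.0936] [ 0.0041 -0.0455] 33.550281197432184
move dx -0.0034 dy -0.0023 dz -0.0000 roll 0.4686 | rows 0.1 rot 2.5
tab w [0.6632 0.0804] yaw -64.0 dims 15 x 15 st [79.4 39.5] relyaw -70.7 zmed 0.107 edge 156 0 210 52
tab w [ 0.6072 -0.0064] yaw -56.4 dims 14 x 13 st [ 13.7 -40.1] relyaw -63.1 zmed 0.107 edge 305 304 344 336
tab w [ 0.5871 -0.0195] yaw -56.2 dims 13 x 4 st [ -7.8 -50.8] relyaw -63.0 zmed 0.107 edge 306 373 342 383
```

View pics/w9.png

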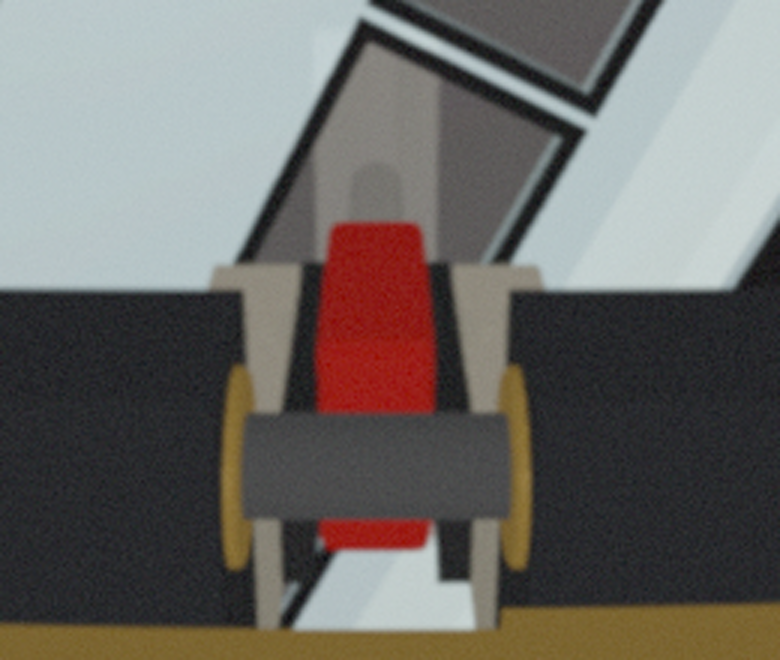

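>>> step_arm([
  [0.0,-0.001,-0.001,0,0.17],
  [0.0,-0.002,-0.002,0,0.33],
  [0.0,-0.004,-0.002,0,0.469],
  [0.0,-0.004,-0.002,-0.012,0.469],
  [0.0,-0.004,-0.002,-0.03,0.469],
])

```text
time_s: 15.3
tcp_pos: [0.5921, -0.0134, 0.1224]
eef_rot: [-180.0, 0.1, 6.9]
contact_force: [-0.0, 0.5, -1.1]
gripper_width: 0.014
```

```bash
python3 - <<'E'
from h import *
s=r.get_state();p=s["tcp_pos"]; print(p,w2s(p[:2]),s["eef_rot"][2],s["contact_force"],s["gripper_width"])
E
```

```text
[ 0.5921 -0.0134  0.1224] [-0.0021 -0.0454] 6.855974011829605 [-0.0042  0.4953 -1.127 ] 0.013956941559436662
```

>>> step_arm([
  [0.0,0.001,0,-0.02,0],
  [0.0,0.001,0,-0.04,0],
  [0.0,0.001,0,-0.06,0],
  [0.0,0.001,0,-0.1,0],
  [0.0,0.001,0,-0.11,0],
])

```text
time_s: 15.92
tcp_pos: [0.5949, -0.013, 0.2356]
eef_rot: [-180.0, -0.2, 6.9]
contact_force: [0.2, 0.7, -2.2]
gripper_width: 0.0136
```

```bash
python3 - <<'E'
from h import *
s=r.get_state();p=s["tcp_pos"]; print(p,w2s(p[:2]),s["eef_rot"][2],s["contact_force"],s["gripper_width"])
go(.537,-.26,.23,6.7)
c=capture("side"); save(c,"pics/s4.png",(250,120,470,320),3)
E
```

```text
[ 0.5949 -0.013   0.2356] [ 0.0007 -0.0453] 6.862632835759958 [ 0.1999  0.6685 -2.1569] 0.013632214662053676
move dx -0.0870 dy 0.2383 dz 0.0056 roll 0.0028 | rows 4.1 rot 0.0
```

View pics/s4.png

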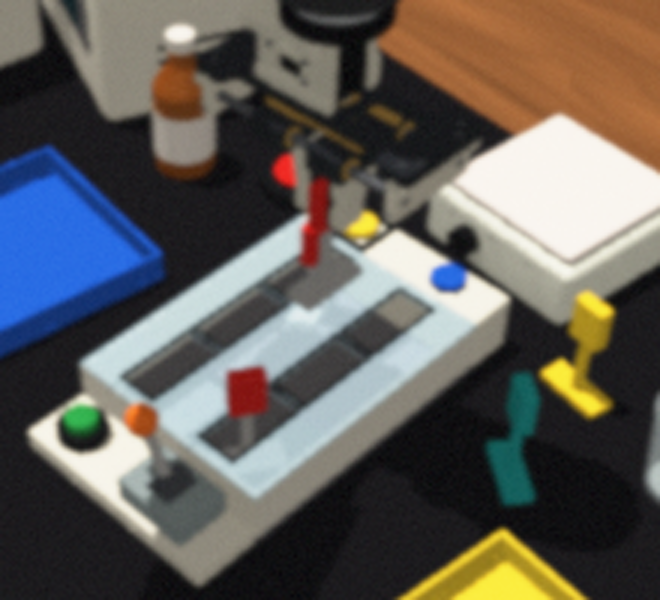

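>>> step_arm([
  [0.0,-0.087,0.238,0,0],
  [0.0,-0.087,0.238,0,0],
  [0.0,-0.087,0.238,0,0],
  [0.0,-0.087,0.238,0.0,0],
  [0.0,-0.087,0.238,0.03,0],
])

```text
time_s: 16.6
tcp_pos: [0.5344, -0.2635, 0.2029]
eef_rot: [179.9, -0.1, 6.5]
contact_force: [0.5, 1.0, -3.1]
gripper_width: 0.0137
```

```bash
python3 - <<'E'
from h import *
s=r.get_state();print(s["tcp_pos"],s["contact_force"],s["gripper_width"]); go(.537,-.26,.0935,6.7)
E
```

```text
[ 0.5344 -0.2635  0.2029] [ 0.5294  1.0485 -3.0882] 0.013706494385616767
move dx 0.0030 dy -0.0032 dz 0.1094 roll -0.0031 | rows 1.8 rot 0.0
```

>>> step_arm([
  [0.0,0.003,-0.003,0.06,0],
  [0.0,0.003,-0.003,0.095,0],
  [0.0,0.003,-0.003,0.105,0],
  [0.0,0.003,-0.003,0.109,0],
  [0.0,0.003,-0.003,0.109,0],
])

```text
time_s: 17.23
tcp_pos: [0.5385, -0.2565, 0.0945]
eef_rot: [180.0, -0.1, 6.7]
contact_force: [-0.3, 0.1, -1.0]
gripper_width: 0.014
```

>>> step_arm([
  [0.0,0,0,0.0,0],
  [0.03,0,0,0.0,0],
  [0.04,0,0,0,0],
  [0.04,0,0,0,0],
  [0.04,0,0,-0.03,0],
])

```text
time_s: 17.85
tcp_pos: [0.5362, -0.2561, 0.1216]
eef_rot: [-179.9, 0.3, 6.6]
contact_force: [-0.2, -0.0, -0.0]
gripper_width: 0.0394
```

>>> step_arm([
  [0.04,0,0,-0.05,0],
  [0.04,0,0,-0.09,0],
  [0.04,0,0,-0.09,0],
])

```text
time_s: 18.23
tcp_pos: [0.5397, -0.257, 0.2174]
eef_rot: [179.9, -0.4, 6.7]
contact_force: [-0.4, 0.5, -0.8]
gripper_width: 0.0401
```

```bash
python3 - <<'E'
from h import *
s=r.get_state();print(s["tcp_pos"],s["contact_force"],s["gripper_width"]);
c=capture("wrist"); tabs(c,ztop=.107)
go(.515,-.0165,.21,-25)
E
```

```text
[ 0.5397 -0.257   0.2174] [-0.4445  0.5156 -0.777 ] 0.04005021380368841
tab w [ 0.5387 -0.2565] yaw 6.7 dims 30 x 13 st [ -83.5 -280.6] relyaw 0.0 zmed 0.106 edge 314 223 333 266
tab w [ 0.5375 -0.3462] yaw 7.3 dims 30 x 15 st [ -95.2 -369.5] relyaw 0.6 zmed 0.106 edge 444 240 468 282
move dx 0.0045 dy -0.2411 dz 0.0051 roll 0.5525 | rows 3.9 rot 3.0
```

>>> step_arm([
  [0.04,0.0045,-0.241,0,0],
  [0.04,0.0045,-0.241,0,0.18],
  [0.04,0.0045,-0.241,0,0.37],
  [0.04,0.0045,-0.241,0.0,0.552],
  [0.04,0.0045,-0.241,0.04,0.552],
])

```text
time_s: 18.9
tcp_pos: [0.5156, -0.0134, 0.1746]
eef_rot: [-179.8, -0.2, -25.0]
contact_force: [0.3, 0.1, -1.4]
gripper_width: 0.04
```

>>> step_arm([
  [0.04,0,0,0,0],
])

```text
time_s: 19.02
tcp_pos: [0.5117, -0.0161, 0.1703]
eef_rot: [179.8, 0.3, -24.9]
contact_force: [-0.1, -0.3, 0.9]
gripper_width: 0.04
```

```bash
python3 - <<'E'
from h import *
c=capture("wrist"); save(c,"pics/w10.png");o=tabs(c)
s=r.get_state();print(s["tcp_pos"],s["eef_rot"])
for ce,a,_ in o: go(*ce,.092,a)
E
```

```text
tab w [0.666  0.0816] yaw 27.2 dims 29 x 16 st [82.4 40.3] relyaw 20.4 zmed 0.107 edge 0 57 45 107
tab w [ 0.5158 -0.0182] yaw -24.3 dims 31 x 13 st [-78.4 -41.2] relyaw -31.0 zmed 0.107 edge 311 233 336 288
[ 0.5132 -0.0167  0.1721] [179.8293   0.163  -24.8284]
move dx 0.0975 dy -0.1534 dz 0.0801 roll -0.9072 | rows 3.2 rot 4.9
move dx 0.0030 dy 0.0002 dz 0.0801 roll -0.0092 | rows 1.3 rot 0.0
```

View pics/w10.png

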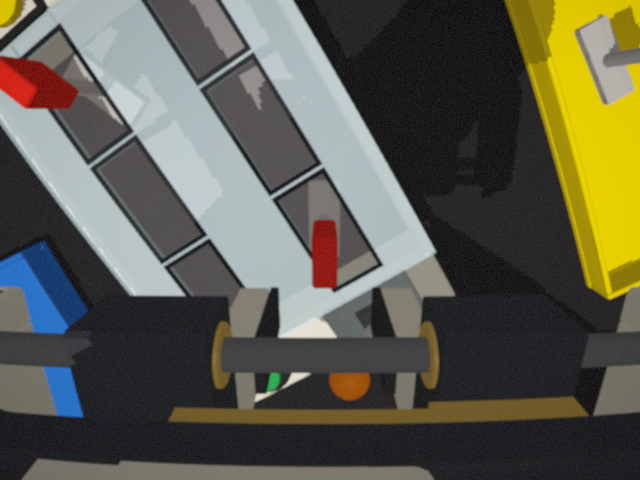

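>>> step_arm([
  [0.04,0.003,0,0.03,0],
  [0.04,0.003,0,0.06,0],
  [0.04,0.003,0,0.078,0],
  [0.0,0.003,0,0.078,0],
  [0.0,0.003,0,0.078,0],
])

```text
time_s: 19.7
tcp_pos: [0.518, -0.0182, 0.0966]
eef_rot: [-180.0, -0.1, -25.0]
contact_force: [0.4, 0.4, 0.2]
gripper_width: 0.0253
```

>>> step_arm([
  [0.0,0,0,0,0],
  [0.0,0,0,0,0],
  [0.0,0,0,0,0],
])

```text
time_s: 20.08
tcp_pos: [0.5178, -0.0177, 0.0964]
eef_rot: [-180.0, -0.1, -24.9]
contact_force: [-1.3, -0.8, 7.0]
gripper_width: 0.014
```

```bash
python3 - <<'E'
from h import *
s=r.get_state();p=s["tcp_pos"]; print(p,w2s(p[:2]),s["eef_rot"][2]); t=s2w([-.08,-.045]); go(t[0],t[1],p[2],6.7)
c=capture("wrist"); save(c,"pics/w11.png",(200,200,460,420),3);tabs(c)
E
```

```text
[ 0.5178 -0.0177  0.0964] [-0.0765 -0.041 ] -24.93377826737121
move dx -0.0009 dy 0.0053 dz -0.0000 roll -0.5521 | rows 0.1 rot 3.0
tab w [ 0.526  -0.0224] yaw 65.2 dims 14 x 12 st [-68.8 -46.6] relyaw 58.5 zmed 0.107 edge 306 305 344 336
tab w [ 0.5044 -0.0122] yaw 65.2 dims 12 x 4 st [-89.1 -33.9] relyaw 58.5 zmed 0.107 edge 308 373 341 381
```

>>> step_arm([
  [0.0,0,0.002,0,-0.18],
  [0.0,-0.001,0.004,0,-0.37],
  [0.0,-0.001,0.0053,0,-0.552],
  [0.0,-0.001,0.0053,-0.012,-0.552],
  [0.0,-0.001,0.0053,-0.03,-0.552],
])

```text
time_s: 20.75
tcp_pos: [0.5131, -0.0224, 0.1256]
eef_rot: [180.0, 0.1, 6.4]
contact_force: [0.0, -0.1, -1.7]
gripper_width: 0.014
```

```bash
python3 - <<'E'
from h import *
s=r.get_state();p=s["tcp_pos"]; print(p,w2s(p[:2]),s["eef_rot"][2],s["contact_force"],s["gripper_width"])
E
```

```text
[ 0.5131 -0.0224  0.1256] [-0.0816 -0.045 ] 6.371192846124518 [ 0.0022 -0.1495 -1.668 ] 0.013976063501896764
```

>>> step_arm([
  [0.0,0.001,0,-0.02,0],
  [0.0,0.001,0,-0.04,0],
  [0.0,0.001,0,-0.06,0],
  [0.0,0.001,0,-0.1,0],
  [0.0,0.001,0,-0.11,0],
])

```text
time_s: 21.38
tcp_pos: [0.5157, -0.022, 0.2384]
eef_rot: [-180.0, -0.2, 6.4]
contact_force: [1.6, 0.6, -1.9]
gripper_width: 0.0134
```

```bash
python3 - <<'E'
from h import *
s=r.get_state();p=s["tcp_pos"]; print(p,w2s(p[:2]),s["eef_rot"][2],s["contact_force"],s["gripper_width"])
go(.437,-.26,.23,6.7)
c=capture("side"); save(c,"pics/s5.png",(250,120,470,320),3)
E
```

```text
[ 0.5157 -0.022   0.2384] [-0.079 -0.045] 6.420193937576715 [ 1.5574  0.6242 -1.8724] 0.013427294532698213
move dx -0.1048 dy 0.2277 dz 0.0084 roll -0.0049 | rows 4.0 rot 0.0
```

View pics/s5.png

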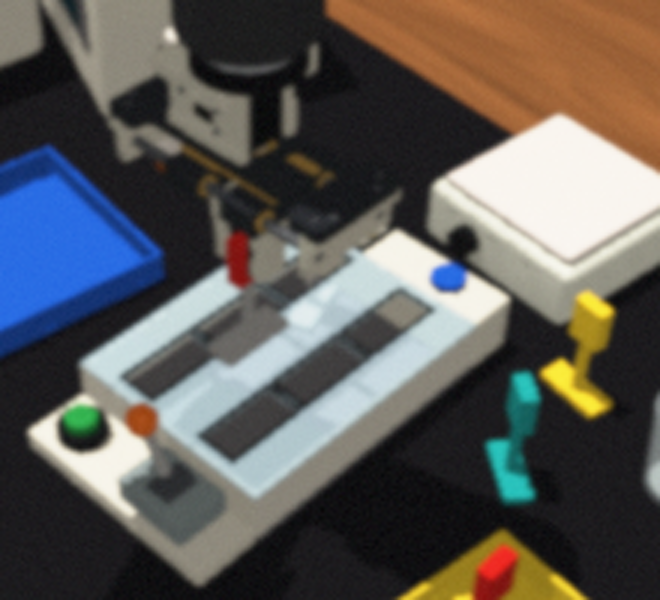

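>>> step_arm([
  [0.0,-0.105,0.228,0,0],
  [0.0,-0.105,0.228,0,0],
  [0.0,-0.105,0.228,0,0],
  [0.0,-0.105,0.228,0.0,0],
  [0.0,-0.105,0.228,0.03,0],
])

```text
time_s: 22.05
tcp_pos: [0.4359, -0.2643, 0.2058]
eef_rot: [179.9, -0.1, 6.2]
contact_force: [1.6, 1.4, -2.6]
gripper_width: 0.0139
```

```bash
python3 - <<'E'
from h import *
s=r.get_state();print(s["tcp_pos"],s["contact_force"],s["gripper_width"]); go(.437,-.26,.0955,6.7)
E
```

```text
[ 0.4359 -0.2643  0.2058] [ 1.6338  1.3559 -2.6318] 0.01386695080021112
move dx 0.0016 dy -0.0042 dz 0.1103 roll -0.0088 | rows 1.8 rot 0.0
```

>>> step_arm([
  [0.0,0.001,-0.003,0.06,0],
  [0.0,0.001,-0.003,0.095,0],
  [0.0,0.001,-0.003,0.105,0],
  [0.0,0.001,-0.003,0.109,0],
  [0.0,0.001,-0.003,0.11,0],
])

```text
time_s: 22.68
tcp_pos: [0.4385, -0.2577, 0.0963]
eef_rot: [180.0, -0.1, 6.6]
contact_force: [-0.9, 0.6, -2.0]
gripper_width: 0.014
```

>>> step_arm([
  [0.0,0,0,0.0,0],
  [0.03,0,0,0.0,0],
  [0.04,0,0,0,0],
  [0.04,0,0,0,0],
  [0.04,0,0,-0.03,0],
])

```text
time_s: 23.3
tcp_pos: [0.4361, -0.2572, 0.124]
eef_rot: [-179.9, 0.2, 6.6]
contact_force: [0.0, 0.8, 1.2]
gripper_width: 0.0396
```

>>> step_arm([
  [0.04,0,0,-0.05,0],
  [0.04,0,0,-0.09,0],
  [0.04,0,0,-0.09,0],
])

```text
time_s: 23.68
tcp_pos: [0.4395, -0.2581, 0.2189]
eef_rot: [179.9, -0.4, 6.7]
contact_force: [-1.0, -0.2, -0.1]
gripper_width: 0.0401
```

```bash
python3 - <<'E'
from h import *
s=r.get_state();print(s["tcp_pos"],s["contact_force"],s["gripper_width"]);
c=capture("wrist"); tabs(c,ztop=.107)
go(.67,.085,.21,26.2)
E
```

```text
[ 0.4395 -0.2581  0.2189] [-1.0392 -0.1777 -0.1296] 0.04013393923179344
tab w [ 0.5362 -0.2562] yaw 6.9 dims 29 x 13 st [ -86. -280.] relyaw 0.2 zmed 0.106 edge 329 63 351 114
tab w [ 0.535  -0.3464] yaw 6.5 dims 29 x 16 st [ -97.8 -369.4] relyaw -0.2 zmed 0.106 edge 472 87 499 135
tab w [ 0.4367 -0.2579] yaw 6.7 dims 30 x 13 st [-185. -270.] relyaw 0.0 zmed 0.106 edge 314 225 333 268
move dx 0.2698 dy -0.3135 dz 0.0068 roll -0.3411 | rows 6.6 rot 1.8
```

Three stand in the tray. On to holder6.

>>> step_arm([
  [0.04,0.22,-0.256,0,0],
  [0.04,0.22,-0.256,0,0],
  [0.04,0.22,-0.256,0,0],
  [0.04,0.22,-0.256,0,-0.17],
  [0.04,0.22,-0.256,0,-0.341],
])

```text
time_s: 24.35
tcp_pos: [0.6127, 0.0033, 0.2138]
eef_rot: [-180.0, 0.1, 26.5]
contact_force: [1.4, -0.6, 0.4]
gripper_width: 0.0399
```

>>> step_arm([
  [0.04,0,0,0,0],
])

```text
time_s: 24.48
tcp_pos: [0.6136, 0.0047, 0.2127]
eef_rot: [-180.0, 0.2, 26.5]
contact_force: [0.2, -0.6, -0.9]
gripper_width: 0.04
```

```bash
python3 - <<'E'
from h import *
c=capture("wrist"); o=tabs(c); s=r.get_state();print(s["tcp_pos"],s["eef_rot"])
for ce,a,_ in o: go(*ce,.16,a)
E
```

```text
tab w [0.6702 0.0853] yaw 24.4 dims 29 x 15 st [87.  43.6] relyaw 17.6 zmed 0.107 edge 233 78 258 129
[0.6124 0.0032 0.2129] [-179.9515    0.1987   26.3325]
move dx 0.0882 dy -0.0480 dz 0.0529 roll 0.0346 | rows 1.8 rot 0.2
```

>>> step_arm([
  [0.04,0.088,-0.048,0.0,0.01],
  [0.04,0.088,-0.048,0.02,0.01],
  [0.04,0.088,-0.048,0.05,0.01],
  [0.04,0.088,-0.048,0.05,0.01],
  [0.04,0.088,-0.048,0.05,0.01],
])

```text
time_s: 25.15
tcp_pos: [0.6703, 0.0823, 0.1662]
eef_rot: [180.0, -0.0, 25.6]
contact_force: [0.7, -0.9, 0.4]
gripper_width: 0.0401
```

```bash
python3 - <<'E'
from h import *
c=capture("wrist"); o=tabs(c); s=r.get_state();print(s["tcp_pos"],s["eef_rot"])
for ce,a,_ in o: go(*ce,.093,a)
E
```

```text
tab w [0.6718 0.0873] yaw 25.9 dims 31 x 14 st [88.8 45.3] relyaw 19.2 zmed 0.107 edge 305 238 331 293
[0.6706 0.0825 0.1668] [179.9699  -0.0876  25.5691]
move dx 0.0031 dy -0.0038 dz 0.0738 roll -0.0056 | rows 1.2 rot 0.0
```

>>> step_arm([
  [0.04,0.002,-0.004,0.03,0],
  [0.04,0.002,-0.004,0.06,0],
  [0.04,0.002,-0.004,0.073,0],
  [0.0,0.002,-0.004,0.073,0],
  [0.0,0.002,-0.004,0.073,0],
])

```text
time_s: 25.82
tcp_pos: [0.6712, 0.0879, 0.094]
eef_rot: [180.0, -0.1, 25.6]
contact_force: [-0.7, 0.8, 0.0]
gripper_width: 0.0255
```

>>> step_arm([
  [0.0,0,0,0,0],
  [0.0,0,0,0,0],
  [0.0,0,0,0,0],
])

```text
time_s: 26.2
tcp_pos: [0.671, 0.0881, 0.0936]
eef_rot: [180.0, -0.1, 25.6]
contact_force: [-0.4, 0.6, 5.1]
gripper_width: 0.0137
```

```bash
python3 - <<'E'
from h import *
s=r.get_state();p=s["tcp_pos"]; print(p,w2s(p[:2]),s["eef_rot"][2]); t=s2w([.08,.045]); go(t[0],t[1],p[2],6.7)
c=capture("wrist"); tabs(c)
E
```

```text
[0.671  0.0881 0.0936] [0.0881 0.0462] 25.641108761954733
move dx -0.0080 dy -0.0015 dz -0.0000 roll 0.3306 | rows 0.1 rot 1.8
tab w [0.681  0.0931] yaw -64.3 dims 14 x 13 st [98.6 50.1] relyaw -71.0 zmed 0.107 edge 305 303 344 336
tab w [0.6595 0.0826] yaw -64.2 dims 14 x 4 st [76.  42.1] relyaw -70.9 zmed 0.107 edge 306 373 344 382
```

>>> step_arm([
  [0.0,-0.004,-0.001,0,0.16],
  [0.0,-0.0085,-0.0015,0,0.33],
  [0.0,-0.0085,-0.0015,0,0.33],
  [0.0,-0.0085,-0.0015,-0.012,0.33],
  [0.0,-0.0085,-0.0015,-0.03,0.33],
])

```text
time_s: 26.88
tcp_pos: [0.661, 0.0852, 0.1221]
eef_rot: [180.0, 0.2, 6.8]
contact_force: [1.1, 0.4, -1.7]
gripper_width: 0.0138
```

```bash
python3 - <<'E'
from h import *
s=r.get_state();p=s["tcp_pos"]; print(p,w2s(p[:2]),s["eef_rot"][2],s["contact_force"],s["gripper_width"])
E
```

```text
[0.661  0.0852 0.1221] [0.0779 0.0445] 6.825826949672959 [ 1.0904  0.3998 -1.6946] 0.013837379480115573
```

>>> step_arm([
  [0.0,0.001,0,-0.02,0],
  [0.0,0.001,0,-0.04,0],
  [0.0,0.001,0,-0.06,0],
  [0.0,0.001,0,-0.1,0],
  [0.0,0.001,0,-0.11,0],
])

```text
time_s: 27.5
tcp_pos: [0.6641, 0.0858, 0.2364]
eef_rot: [-180.0, -0.3, 6.8]
contact_force: [0.0, 0.0, -2.4]
gripper_width: 0.014
```

```bash
python3 - <<'E'
from h import *
s=r.get_state();p=s["tcp_pos"]; print(p,w2s(p[:2]),s["eef_rot"][2],s["contact_force"],s["gripper_width"])
go(.437,-.35,.23,6.7)
c=capture("side"); save(c,"pics/s6.png",(250,120,470,420),2)
E
```

```text
[0.6641 0.0858 0.2364] [0.081  0.0447] 6.8039002841278915 [ 0.0225  0.042  -2.4141] 0.013999347857989352
move dx -0.2772 dy 0.4058 dz 0.0064 roll 0.0018 | rows 7.9 rot 0.0
```

View pics/s6.png

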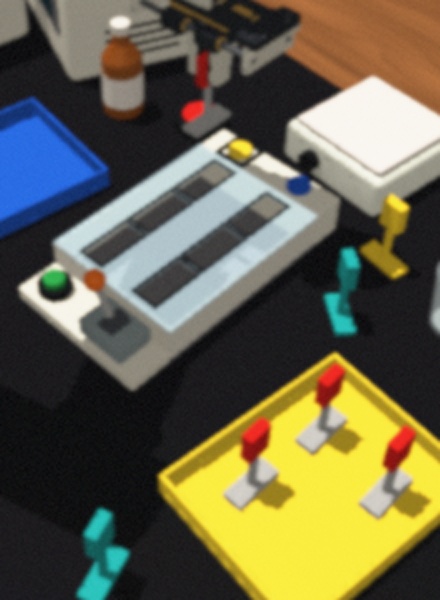

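>>> step_arm([
  [0.0,-0.277,0.406,0,0],
  [0.0,-0.277,0.406,0,0],
  [0.0,-0.277,0.406,0,0],
  [0.0,-0.277,0.406,0,0],
  [0.0,-0.277,0.406,0,0],
])

```text
time_s: 28.18
tcp_pos: [0.5164, -0.1927, 0.2317]
eef_rot: [-180.0, 0.1, 6.8]
contact_force: [0.8, -0.9, -1.9]
gripper_width: 0.0141
```

```bash
python3 - <<'E'
from h import *
s=r.get_state();print(s["tcp_pos"],s["contact_force"],s["gripper_width"]); go(.437,-.35,.2,6.7)
E
```

```text
[ 0.5164 -0.1927  0.2317] [ 0.7887 -0.9064 -1.8691] 0.014119953836061183
move dx -0.0974 dy 0.1469 dz 0.0317 roll 0.0014 | rows 2.9 rot 0.0
```

>>> step_arm([
  [0.0,-0.097,0.147,0,0],
  [0.0,-0.097,0.147,0,0],
  [0.0,-0.097,0.147,0,0],
  [0.0,-0.097,0.147,0.03,0],
  [0.0,-0.097,0.147,0.03,0],
])

```text
time_s: 28.8
tcp_pos: [0.4367, -0.3482, 0.1997]
eef_rot: [-179.8, 0.3, 6.6]
contact_force: [-0.7, -0.2, -0.8]
gripper_width: 0.0137
```

```bash
python3 - <<'E'
from h import *
s=r.get_state();print(s["tcp_pos"],s["contact_force"],s["gripper_width"]); go(.437,-.35,.0935,6.7)
c=capture("side"); save(c,"pics/s7.png",(250,120,570,480),1.6)
E
```

```text
[ 0.4367 -0.3482  0.1997] [-0.7498 -0.1608 -0.8262] 0.013697811273459962
move dx 0.0001 dy 0.0018 dz 0.1062 roll -0.0012 | rows 1.7 rot 0.0
```

View pics/s7.png

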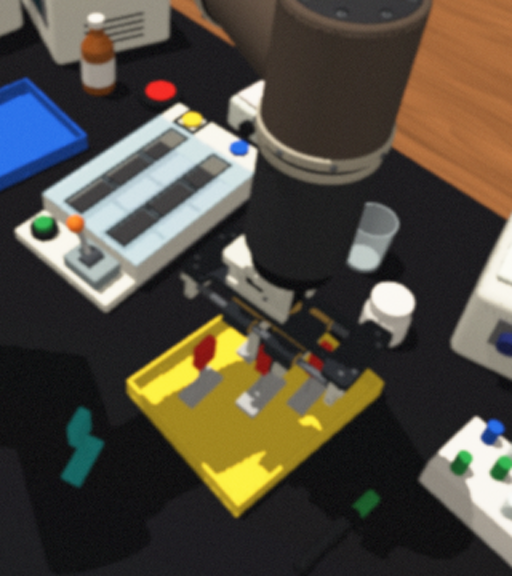

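>>> step_arm([
  [0.0,0,0.0,0.06,0],
  [0.0,0,0,0.09,0],
  [0.0,0,0,0.102,0],
  [0.0,0,0,0.106,0],
  [0.0,0,0,0.107,0],
])

```text
time_s: 29.48
tcp_pos: [0.4402, -0.3489, 0.0966]
eef_rot: [179.9, -0.1, 6.8]
contact_force: [1.0, 0.6, -0.6]
gripper_width: 0.0137
```

>>> step_arm([
  [0.0,0,0,0.0,0],
  [0.03,0,0,0.0,0],
  [0.04,0,0,0,0],
  [0.04,0,0,0,0],
  [0.04,0,0,-0.03,0],
])

```text
time_s: 30.1
tcp_pos: [0.4377, -0.3481, 0.1238]
eef_rot: [-179.9, 0.2, 6.7]
contact_force: [-0.1, 0.0, -0.6]
gripper_width: 0.0392
```

>>> step_arm([
  [0.04,0,0,-0.05,0],
  [0.04,0,0,-0.09,0],
  [0.04,0,0,-0.12,0],
  [0.04,0,0,-0.12,0],
])

```text
time_s: 30.6
tcp_pos: [0.4403, -0.3494, 0.2483]
eef_rot: [179.8, -0.3, 6.7]
contact_force: [0.0, -0.2, 0.1]
gripper_width: 0.0402
```

```bash
python3 - <<'E'
from h import *
s=r.get_state();print(s["tcp_pos"],s["contact_force"],s["gripper_width"]);
c=capture("wrist"); tabs(c,ztop=.107); save(c,"pics/w12.png")
c=capture("top"); save(c,"pics/t2.png"); print(spotter.tip_of("top","tray_yellow"))
b=s2w([-.16,.065]); print(b); go(*b,.15,6.7)
E
```

```text
[ 0.4403 -0.3494  0.2483] [ 0.0423 -0.2427  0.0586] 0.040158846606901916
tab w [ 0.536  -0.2587] yaw 6.7 dims 28 x 14 st [ -86.5 -282.5] relyaw -0.0 zmed 0.106 edge 195 56 217 100
tab w [ 0.5349 -0.3484] yaw 7.0 dims 28 x 13 st [ -98.1 -371.4] relyaw 0.3 zmed 0.106 edge 330 73 349 117
tab w [ 0.4372 -0.26  ] yaw 6.8 dims 29 x 14 st [-184.7 -272.2] relyaw 0.1 zmed 0.106 edge 192 201 213 240
tab w [ 0.4401 -0.3491] yaw 6.4 dims 30 x 13 st [-192.3 -361. ] relyaw -0.3 zmed 0.106 edge 315 211 333 250
[]
[0.4224 0.0778]
move dx 0.0336 dy -0.4252 dz 0.0946 roll 0.0000 | rows 7.0 rot 0.0
```

View pics/w12.png

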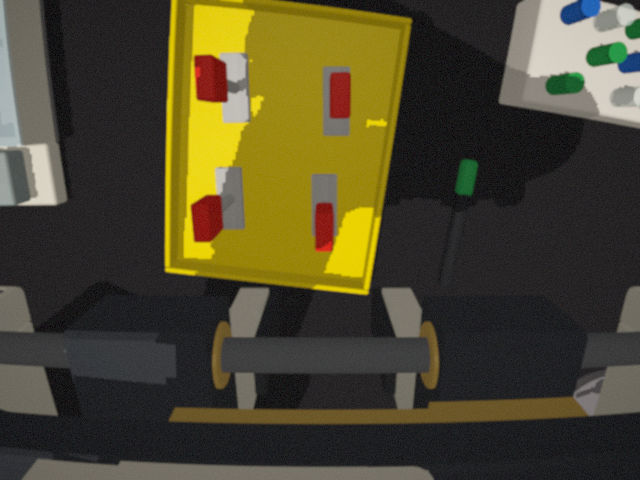

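View pics/t2.png

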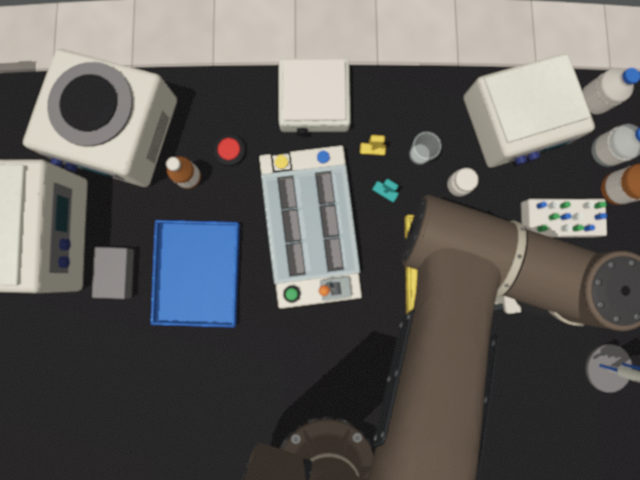

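>>> step_arm([
  [0.0,0.03,-0.2,0,0],
  [0.0,0.03,-0.2,0,-0.18],
  [0.0,0.03,-0.2,0,-0.36],
  [0.0,0.03,-0.28,0,-0.54],
  [0.0,0.03,-0.28,0,-0.72],
])

```text
time_s: 31.38
tcp_pos: [0.4352, -0.0649, 0.2445]
eef_rot: [-179.9, 0.1, 48.4]
contact_force: [0.5, -0.7, -0.8]
gripper_width: 0.001
```

```bash
python3 - <<'E'
from h import *
s=r.get_state();print(s["tcp_pos"],s["eef_rot"][2],s["joints"]); go(.4224,.0778,.15,80)
E
```

```text
[ 0.4352 -0.0649  0.2445] 48.41969016464041 [ 17.342   -2.2251 -27.2878  -0.0231 -65.0189 121.0875]
move dx 0.0983 dy -0.1043 dz 0.0945 roll -0.5512 | rows 2.7 rot 3.0
```

>>> step_arm([
  [0.0,0.098,-0.104,0,-0.18],
  [0.0,0.098,-0.104,0,-0.36],
  [0.0,0.098,-0.104,0,-0.54],
  [0.0,0.098,-0.104,0.04,-0.72],
  [0.0,0.098,-0.104,0.08,-0.81],
])

```text
time_s: 32.0
tcp_pos: [0.424, 0.0756, 0.1637]
eef_rot: [-180.0, 0.0, 94.7]
contact_force: [0.9, -0.9, 0.4]
gripper_width: 0.0008
```

>>> step_arm([
  [0.0,0,0,0,0],
])

```text
time_s: 32.12
tcp_pos: [0.4223, 0.074, 0.1625]
eef_rot: [-179.6, 0.2, 94.3]
contact_force: [0.2, 0.0, -0.4]
gripper_width: 0.0005
```

```bash
python3 - <<'E'
from h import *
s=r.get_state();print(s["tcp_pos"],s["eef_rot"][2],s["joints"]); go(.4224,.0778,.07,95)
c=capture("wrist"); save(c,"pics/w13.png"); print(spotter.tip_of("wrist","button_top"))
c=capture("side"); save(c,"pics/s8.png",(200,100,520,340),2);print(spotter.tip_of("side","button_top"))
E
```

```text
[0.4223 0.074  0.1625] 94.3307864590883 [ 36.4888   1.4984 -35.4337  -0.0387 -53.5014 147.8645]
move dx 0.0038 dy 0.0004 dz 0.0925 roll -0.0117 | rows 1.5 rot 0.1
[{'location': [0.4221, 0.0809, 0.0417], 'p': 0.71}]
[{'location': [0.4261, 0.0823, 0.0469], 'p': 0.67}, {'location': [0.4789, 0.3165, -0.0029], 'p': 0.47}]
```

View pics/w13.png

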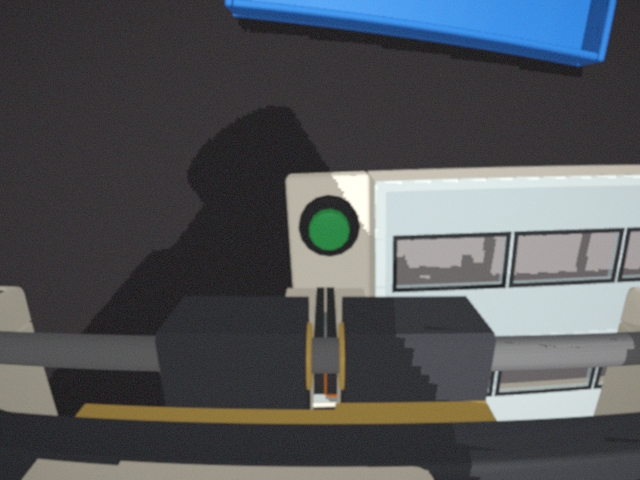

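View pics/s8.png

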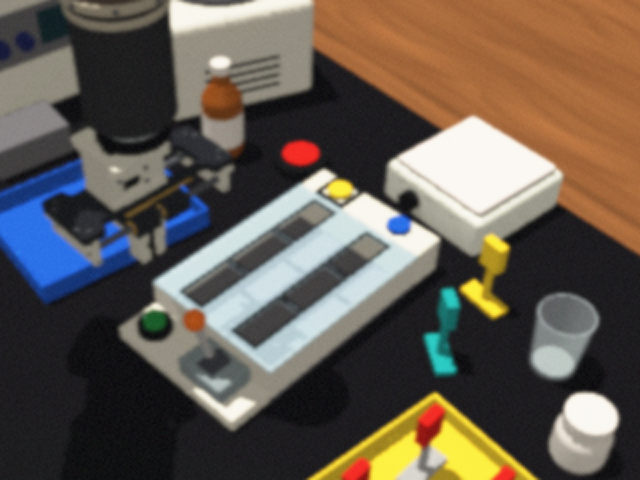

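>>> step_arm([
  [0.0,0.005,0,0.04,0],
  [0.0,0.005,0,0.075,0],
  [0.0,0.005,0,0.09,0],
  [0.0,0.005,0,0.093,0],
  [0.0,0.005,0,0.093,0],
])

```text
time_s: 32.95
tcp_pos: [0.425, 0.0807, 0.0734]
eef_rot: [179.9, -0.0, 94.4]
contact_force: [-1.3, 0.6, -0.1]
gripper_width: -0.0001
```

>>> step_arm([
  [0.0,0,0,0.002,0],
  [0.0,0,0,0.005,0],
  [0.0,0,0,0.007,0],
  [0.0,0,0,0.009,0],
  [0.0,0,0,0.009,0],
])

```text
time_s: 33.58
tcp_pos: [0.4241, 0.0802, 0.0632]
eef_rot: [-180.0, 0.0, 94.4]
contact_force: [-0.2, 0.9, -0.0]
gripper_width: 0.0008
```

>>> step_arm([
  [0.0,0,0,0.003,0],
  [0.0,0,0,0.005,0],
  [0.0,0,0,0.007,0],
  [0.0,0,0,0.008,0],
  [0.0,0,0,0.008,0],
])

```text
time_s: 34.2
tcp_pos: [0.4244, 0.0804, 0.0555]
eef_rot: [180.0, -0.0, 94.4]
contact_force: [-1.2, 0.1, 5.4]
gripper_width: 0.0005
```

>>> step_arm([
  [0.0,0,0,0.001,0],
  [0.0,0,0,0.002,0],
  [0.0,0,0,0.002,0],
])

```text
time_s: 34.58
tcp_pos: [0.4245, 0.0804, 0.0548]
eef_rot: [180.0, -0.0, 94.4]
contact_force: [-8.5, -0.1, 27.4]
gripper_width: 0.0004
```

Bottomed out (27 N). Retreating.

>>> step_arm([
  [0.0,0,0,-0.01,0],
  [0.0,0,0,-0.04,0],
  [0.0,0,0,-0.09,0],
  [0.0,0,0,-0.15,0],
  [0.0,0,0,-0.19,0],
])

```text
time_s: 35.2
tcp_pos: [0.4242, 0.0803, 0.2459]
eef_rot: [179.9, -0.1, 94.4]
contact_force: [1.9, -0.0, -0.5]
gripper_width: 0.0004
```

>>> step_arm([
  [0.0,0.1,0,0,0],
  [0.0,0.1,0,0,0],
  [0.0,0.1,0,0,0],
  [0.0,0.1,0,0,0],
])

```text
time_s: 35.7
tcp_pos: [0.4161, 0.1796, 0.2429]
eef_rot: [-179.9, 0.0, 94.4]
contact_force: [-1.1, -0.4, 0.4]
gripper_width: 0.0004
```

```bash
python3 - <<'E'
from h import *
s=r.get_state();print(s["time_s"],s["tcp_pos"],s["contact_force"],s["joints"])
c=capture("top"); save(c,"pics/t3.png"); print([d["location"] for d in spotter.tip_of("top","holder1")]);print(spotter.tip_of("top","lever_tip"),spotter.tip_of("top","tray_yellow"))
c=capture("side"); save(c,"pics/s9.png");print(spotter.tip_of("side","button_top"),spotter.tip_of("side","lever_tip"))
for d in spotter.tip_of("side","lever_tip"): print(w2s(d["location"][:2]))
E
```

```text
35.7 [0.4161 0.1796 0.2429] [-1.0609 -0.3585  0.4331] [ 48.3759  -0.7542 -26.0872  -0.0162 -64.7388 136.0355]
[[0.4377, -0.3496, 0.0023], [0.6733, -0.1513, -0.0023], [0.4356, -0.2609, 0.0068], [0.5351, -0.2556, 0.004], [0.779, -0.1232, 0.0004], [0.5327, -0.3471, 0.0098], [0.2647, -0.2408, -0.0005]]
[{'location': [0.4345, 0.0027, 0.0977], 'p': 0.54}] [{'location': [0.4854, -0.3066, 0.0005], 'p': 0.9}]
[{'location': [0.4254, 0.0821, 0.0452], 'p': 0.41}] [{'location': [0.4315, 0.0031, 0.0973], 'p': 0.58}]
[-0.1597 -0.0102]
```

View pics/t3.png

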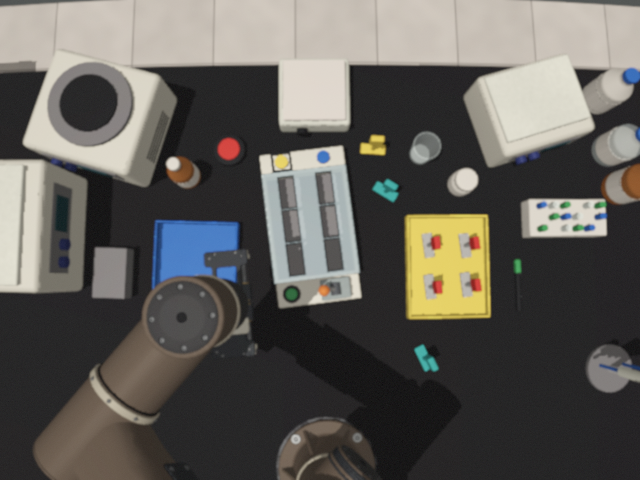

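View pics/s9.png

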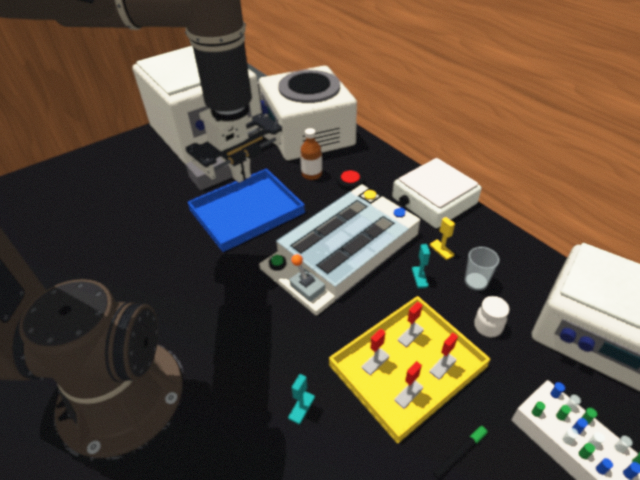

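```bash
python3 -c "
from plant import workorder
print(workorder.close_job())"
```

```text
the job is handed in; nothing more can be done
None
```

I finished the job and handed it in at about 36 s of robot time; `close_job()` gives no verdict.

**What I did:**
1. I pushed the drive lever over to off until it hit its stop.
2. I drew the four holders that were present (1, 3, 5 and 6) out of their slots and stood them in the yellow tray. The disc in the framed seat is yellow.
3. I pressed the green button down to its stop once and moved the arm clear.

**Last checks:**
- **Lever:** the ball is at station y of about -10 mm. Full off is about -11 mm.
- **Holders:** all four stand inside the yellow tray, and every slot in the guard is empty.
- **Button:** the side camera put its top at about 45 mm, so it is back up; it sits at 42 mm when up. That detection was weak (0.41), with the button in shadow.
- **Other things on the bench:** none looked moved in the last top and side pictures. I compared them by eye only.
- **Robot:** it was touching nothing, with contact force near zero.

**What disagreed or stood out:**
- The holders' feet were only about 5 to 32 degrees off the slot direction, not the 55 to 125 degrees stated. I used the measured angles.
- The lever stop briefly gave about 47 N at the closed fingers, and the button stop about 29 N.

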